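# Undo the transport lock of a facial treatment machine with its long T-key

### The job

The treatment machine has just been moved in: take the long T-key with the square socket from its stand, lower it gently down the square shaft in the machine's deck until the socket drops fully over the recessed square stem, and turn it clockwise (seen from above) until the lock comes up against its stop, without ever pressing or jamming the key hard against the machine. Then draw the key out and set it down, upright and right to the bottom, in the empty well of the stand and let it go; do not drop it in. Leave the other tool and everything else where it is.

Things in the scene. Friction and masses are not known exactly. Their poses are not given: they have to be found in the camera images.
- key: Steel T-key, 183 mm tall, about 0.35 kg, upright in one of the stand's two wells (either). Origin: centre of the underside (the socket's open rim); z up the 12 mm round shank. The foot is a square socket, 22 mm square outside, 42 mm tall; opening 13.5 mm square, 32 mm deep, sides along the key's x and y, so it fits the stem in any of four quarter turns.
- key_bar (a point): Middle of the key's handle, 175 mm above the key's origin; axes as the key's. The handle is a straight flat-sided steel bar 100 mm long (along x), 14 mm thick (y), 16 mm high.
- machine: White treatment machine, fixed. Origin on the table under the shaft's axis, z up. Deck 125 mm high, from the shaft 160 mm either way along x and 110 mm to +y and -y; beyond that to -y a wing with a screen (270 mm high) and clear tanks (310 mm high). A low knob (152 mm high) stands on the deck at x -120, y +70 mm. Place and yaw (up to 0.3 rad) vary.
- shaft_mouth (a point): Centre of the shaft's mouth on the deck, 125 mm above the table; axes as the machine's. The shaft is vertical, 38 mm square, sides along the machine's x and y.
- shaft_floor (a point): On the shaft's axis, 101 mm below the mouth: where the key's rim rests when fully home. On it stands the 12 mm square stem, 20 mm tall, with a centring cone 8 mm tall on top. A socket not in line with the square comes to rest on its corners, 20 mm short of home; it drops over when within about 0.1 rad of alignment.
- lock (a joint): Turn of the lock under the stem, clockwise from above positive: 0 locked (start), 0.80 at its stop; 0.16 N m friction; 0.25 N m means the stop, 0.4 jams it. The stem has lost motion on it: it turns (0.12 N m) up to 0.6 rad either way from square with the machine, starts anywhere within 0.58 rad of square (not measured), and drives the lock once that play is used up: up to 2.1 rad in all.
- stand: Grey key stand, fixed, 80 x 190 x 90 mm high, long along its y. Origin under its centre. It has two wells 120 mm apart.
- well_a (a point): Centre of the floor of the well at the stand's +y end, 10 mm above the table. Well 34 mm square, 80 mm deep, mouth 90 mm above the table. Holds either the key or the other tool at the start.
- well_b (a point): The same for the well at the stand's -y end.
- pin_tool: The other tool in the stand, to be left alone: thinner steel T-tool, 152 mm tall, round bar handle 60 mm long (along x), plain round foot 24 mm across. Origin at the centre of its underside.
- jar: Bystander: white cream jar with metal lid, 64 mm across, 55 mm high; origin under its centre.
- serum: Bystander: amber bottle 40 mm across, 100 mm high; origin under its centre.
- beaker: Bystander: glass beaker 60 mm across, 80 mm high; origin under its centre.
- brush: Bystander: brush 170 mm long lying on the table.
- head_a: Bystander: metal applicator head 28 mm across, 36 mm high, standing on the machine's deck about 105 mm from the shaft; origin under its centre.
- head_b: Bystander: white applicator head 40 mm across, 42 mm high; origin under its centre.

How it is judged:
By the outcome, as a careful person would: the job done as asked, in the order asked, and still so for the second after the job is handed in, with the robot touching nothing.
It also fails if it takes over 72 s, if anything falls off the work surface, if the arm or the gripper's body presses on something with over 40 N, if the wrist force passes 120 N, or if a joint passes its speed limit or range.

### The arm

A 7-joint arm with a two-finger parallel gripper is mounted at the origin on the work surface. World frame = base frame: x ahead of the robot, y to its left, z up, the work surface at z = 0. Lengths are in m, angles in rad, forces in N, time in s.
With the tool pointing down it reaches from about 0.375 to 0.925 m from the base axis. Payload 3.1 kg.
Tool frame: the origin (TCP) lies at the very end of the fingers, on their centre line; the grasp point (between the pads) lies 19 mm behind it; z points along the fingers, x is the direction in which the jaws open and shut, and the axes are right-handed (so a half turn about z gives the same grasp; the last joint's range is limited). The gripper opens to 85 mm and grips with 20 to 120 N. Pads are 22 mm wide; open, the fingers measure 114 mm over their backs; the gripper's body (76 mm by 85 mm) begins 54 mm behind the grasp point. The pads swing forward as they close: fully open they stand 13 mm farther back than shut.
Start: joints at [-1.281, 0.383, 0.044, 1.598, -0.018, 1.161, -0.05], TCP at [0.246, 0.602, 0.231] pointing down, gripper open.
Joint ranges: [-2.61, 2.61], [-0.41, 2.15], [-1.48, 1.57], [0, 2.5], [-1.57, 4.71], [0.05, 1.97], [-2.85, 2.85]. Speed limits (rad/s): [2.79, 2.79, 3.14, 3.14, 3.14, 3.14, 3.14].

### API

Orientations are given as a unit quaternion [w, x, y, z].
In Python, from workcell import state, read_camera, camera_params, finish_job gives the robot as it stands. The module is installed in compiled form; this text tells all that it offers.
- The arm moves only by the tool play_rows, never from a script. Its arguments are lists of equal length, an entry for each row: "turn": the turn, a rotation vector about the tool's x, y, z in rad, a list of three; "offset": the shift along the tool's x, y, z in m, a list of three; "hand": the finger opening in m, from 0 to 0.0854. In form: {"turn": [[ax, ay, az], ...], "offset": [[x, y, z], ...], "hand": [hand, ...]}. A call has 1 to 5 rows; each row shifts and turns the pose as measured when the row begins, along the tool's axes as they then stand; what a row does not reach is not made up. A row lasts 1/10 s, in which the tool goes at most 50 mm and 8.59 degrees, less where a joint would pass 70% of its speed; a pose out of reach is approached as far as the arm can. A call with a gripper value outside its range is refused whole. The fingers move at their own pace and stop on an object; "squeeze" is the grip in N (left out, the last holds). Time passes only in rows, so rows that do not move let the fingers close. It gives the time, the measured TCP pose, the force and the opening at its end, in the units of the state.
- state(): the state, without advancing time (a new reading comes with each control period).
- read_camera(name): name is "side" or "top" or "wrist"; returns (picture, depth): 400x640x3 uint8, red, green, blue; 400x640 float32, m along the optical axis (not along the pixel's ray), 0 where there is no reading.
- camera_params(name): a dict with "camera_matrix" (3x3 intrinsics, pixels), "origin" and "orientation" of the camera in the world. Camera axes: x right, y up, looking along -z (the intrinsics and any distortion apply to the point x, -y, -z); pixel columns grow to the right and rows downward; lengths in m; the calibration is good to about 2 mm. A picture is of the moment at which its call begins: read the wrist's pose just before it. camera_params takes no time and is no camera call; for the wrist camera it gives the pose at the moment of the call.
- finish_job(): hands the job in, once; it reports no verdict.
The state is a dict: "time_s": time; "joint_pos": joint angles; "dq": joint speeds; "joint_efforts": joint torques, N m; "eef_pos": TCP position; "tool_rot": TCP orientation; "force": force on the tool from outside, world axes, zero at the start; "wrist_torque": the same for the moment, N m; "opening": opening from 0.0 (shut) to 1.0 (fully open).
Only numpy, scipy, OpenCV 4.12 (cv2) and the standard library are available. Lean on these libraries where they do the work, as an engineer would, in place of code of your own. Each camera call takes 0.05 s, during which the arm holds its last target.

## Working session

There is one attempt and no reset: what is moved stays moved. The work goes in short steps, Python scripts to look and compute and a tool call to move; the robot and the scene stay as the last step left them, time stands still between calls to the robot, and variables do not carry over. Pictures are saved under pics/ and viewed, and the job is handed in when it is done.

Besides the shell and the picture viewer there is one more tool, called as name(argument=value, ...) on one line, values as JSON. play_rows: Moves the arm, as the interface text tells. Its arguments: {"type":"object","properties":{"turn":{"type":"array"},"offset":{"type":"array"},"hand":{"type":"array"},"squeeze":{"type":"number"}},"required":["turn","offset","hand"]}

```bash
mkdir -p pics; ls
python3 - <<'E'
from workcell import *
import cv2,numpy as np
s=state();print(s)
for n in["side","top","wrist"]:
    p=camera_params(n);print(n,p)
    im,d=read_camera(n);np.savez(f"pics/{n}0.npz",im=im,d=d,K=p["camera_matrix"],o=p["origin"],q=p["orientation"])
    cv2.imwrite(f"pics/{n}0.png",im[:,:,::-1])
E
```

```text
pics
{'time_s': 0.0, 'joint_pos': array([-1.28082849,  0.38383647,  0.04381137,  1.5995503 , -0.01789417,
        1.16117837, -0.04992143]), 'dq': array([-0.00040081, -0.00172184,  0.00147662,  0.00124621,  0.00094571,
       -0.0001804 , -0.00059322]), 'joint_efforts': array([-3.06869088e-04, -4.33469653e+01,  1.02414619e+00, -2.49516445e+01,
        1.05034336e-02,  1.17152769e-02, -2.35092607e-06]), 'eef_pos': array([0.24542361, 0.60088943, 0.22989681]), 'tool_rot': array([ 7.74734844e-04,  8.30073704e-01,  5.57652204e-01, -1.03171874e-03]), 'force': array([0.6066992 , 0.2781337 , 0.17573523]), 'wrist_torque': array([-0.04155256,  0.00660778, -0.02873845]), 'opening': 1.0052319199291584}
side {'camera_matrix': array([[365.44328141,   0.        , 317.8802499 ],
       [  0.        , 365.44328141, 196.02839599],
       [  0.        ,   0.        ,   1.        ]]), 'origin': array([ 0.42128095, -0.37160897,  0.63839933]), 'orientation': array([ 0.91175156,  0.38926409, -0.04154448, -0.12432464])}
top {'camera_matrix': array([[409.75882048,   0.        , 320.30447115],
       [  0.        , 409.75882048, 198.15148057],
       [  0.        ,   0.        ,   1.        ]]), 'origin': array([0.43887768, 0.15763391, 1.00077081]), 'orientation': array([ 0.71250656,  0.03129238, -0.04075368, -0.69978163])}
wrist {'camera_matrix': array([[348.63392551,   0.        , 321.54396633],
       [  0.        , 348.63392551, 194.29921865],
       [  0.        ,   0.        ,   1.        ]]), 'origin': array([0.18092481, 0.62760771, 0.37217978]), 'orientation': array([ 0.82208942, -0.11482277, -0.07588162,  0.55247325])}
```

View pics/side0.png

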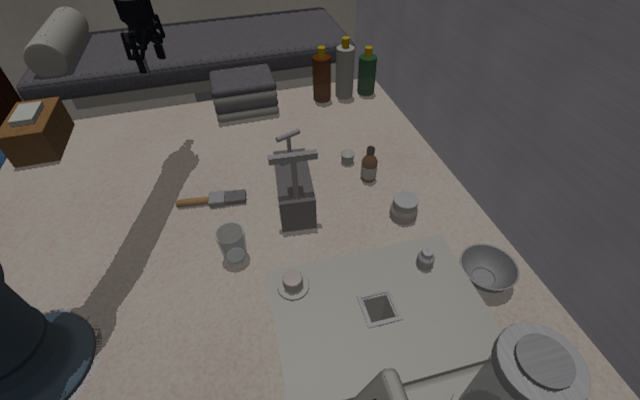

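View pics/top0.png

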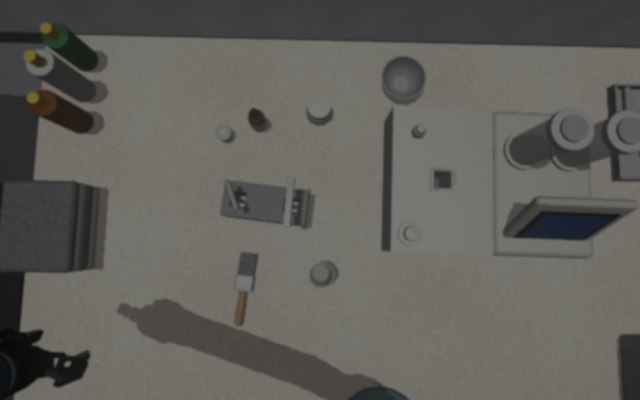

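View pics/wrist0.png

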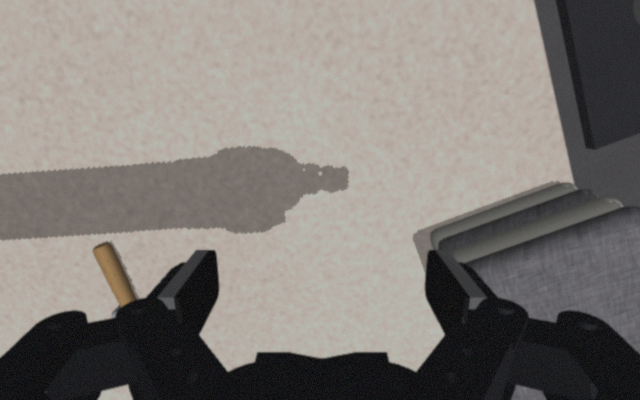

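```bash
cat > h.py <<'E'
import numpy as np,cv2
from scipy.spatial.transform import Rotation as R
def rot(q): q=np.asarray(q);return R.from_quat([q[1],q[2],q[3],q[0]])
def load(f): return dict(np.load(f))
def cloud(D):
    K=D['K'];v,u=np.mgrid[0:400,0:640]
    d=D['d'].astype(float);P=np.stack([(u-K[0,2])/K[0,0]*d,-(v-K[1,2])/K[1,1]*d,-d],-1)
    return P@rot(D['q']).as_matrix().T+D['o']
def onplane(D,uv,z):
    uv=np.atleast_2d(uv).astype(float);K=D['K']
    r=np.stack([(uv[:,0]-K[0,2])/K[0,0],-(uv[:,1]-K[1,2])/K[1,1],-np.ones(len(uv))],-1)@rot(D['q']).as_matrix().T
    t=(z-D['o'][2])/r[:,2];return D['o']+r*t[:,None]
def proj(D,p):
    K=D['K'];c=(np.atleast_2d(p)-D['o'])@rot(D['q']).as_matrix()
    return np.stack([K[0,0]*c[:,0]/-c[:,2]+K[0,2],-K[1,1]*c[:,1]/-c[:,2]+K[1,2]],-1)
def grab(name,tag):
    from workcell import read_camera,camera_params
    p=camera_params(name);im,d=read_camera(name)
    D=dict(im=im,d=d,K=p["camera_matrix"],o=p["origin"],q=p["orientation"]);np.savez(f"pics/{tag}.npz",**D)
    return D
E
python3 - <<'E'
from h import *
for n in["side","top"]:
    D=load(f"pics/{n}0.npz");P=cloud(D);z=P[...,2]
    box=(440-240,) 
    # stand region
    m0=(P[...,0]>.3)&(P[...,0]<.6)&(P[...,1]>.1)&(P[...,1]<.45)
    print(n,'table z',np.median(z[m0&(abs(z)<.03)]))
    for lo,hi in((.18,.21),(.14,.175),(.082,.098)):
        m=m0&(z>lo)&(z<hi)
        if m.sum()<5: print(lo,m.sum());continue
        Q=P[m];r=cv2.minAreaRect(Q[:,:2].astype(np.float32)*1000);print(lo,m.sum(),np.median(Q[:,2]),r)
    m=(z>.118)&(z<.132)&(P[...,1]<.15);Q=P[m];print('deck',m.sum(),np.median(Q[:,2]),cv2.minAreaRect(Q[:,:2].astype(np.float32)*1000))
D=load("pics/top0.npz");c=D['im'][100:270,200:480,::-1]
cv2.imwrite("pics/topcrop.png",cv2.resize(c[:150,:115],None,fx=5,fy=4*1.25*0.8,interpolation=cv2.INTER_CUBIC))
cv2.imwrite("pics/topcrop2.png",cv2.resize(D['im'][150:210,410:480,::-1],None,fx=8,fy=8,interpolation=cv2.INTER_CUBIC))
E
```

```text
side table z -0.000480294155723926
0.18 445 0.1907998789188584 ((513.5404052734375, 209.13075256347656), (18.003963470458984, 100.0875015258789), 86.35298156738281)
0.14 221 0.1583907893884028 ((510.97802734375, 278.13739013671875), (144.6962127685547, 53.981624603271484), 74.19170379638672)
0.082 1345 0.0891840835790777 ((498.57000732421875, 223.25515747070312), (304.1219787597656, 134.612548828125), 64.88995361328125)
deck 28021 0.12428951794388943 ((674.83251953125, -82.10713195800781), (1279.2928466796875, 346.5727233886719), 5.231860160827637)
top table z -0.0010832264577684825
0.18 370 0.19168819600619308 ((514.2623901367188, 210.39950561523438), (14.285357475280762, 99.21404266357422), 85.67445373535156)
0.14 171 0.15965112370835632 ((526.4156494140625, 330.2718505859375), (59.63914489746094, 11.969974517822266), 20.246091842651367)
0.082 2358 0.08877886945096125 ((520.60791015625, 270.658935546875), (190.297607421875, 80.09718322753906), 83.77529907226562)
deck 21180 0.12371246880977599 ((573.156005859375, -225.83721923828125), (438.21234130859375, 320.7579650878906), 88.91614532470703)
```

View pics/topcrop.png

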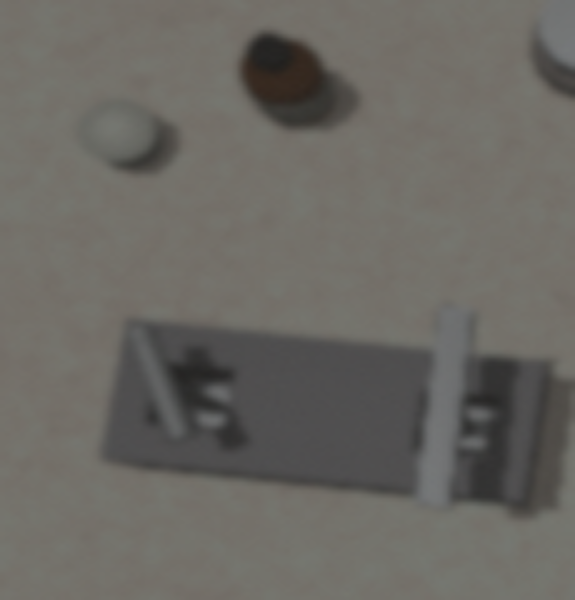

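View pics/topcrop2.png

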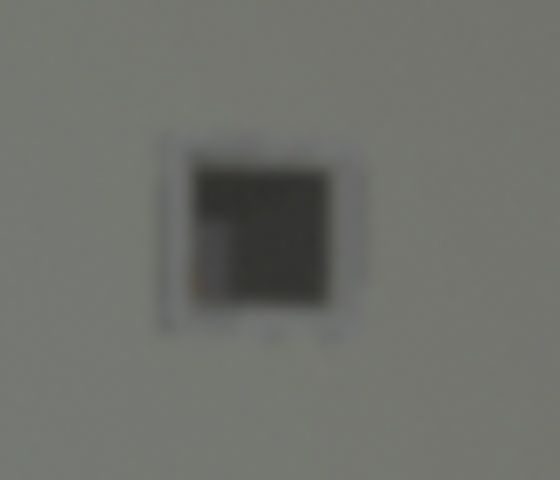

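Run:
```python
from h import *
for n in["side","top"]:
    D=load(f"pics/{n}0.npz");P=cloud(D);z=P[...,2]
    g=cv2.cvtColor(D['im'],cv2.COLOR_RGB2GRAY)
    c=(442,180) if n=="top" else (379,309)
    sub=np.zeros_like(g);w=22 if n=='top' else 28
    sub[c[1]-w:c[1]+w,c[0]-w:c[0]+w]=1
    print(n,np.percentile(g[sub>0],[2,10,25,50,90]))
    m=((g<85)&(sub>0)).astype(np.uint8)
    ct=max(cv2.findContours(m,0,1)[0],key=cv2.contourArea)
    r=cv2.minAreaRect(ct);q=cv2.approxPolyDP(ct,3,True)[:,0]
    print(q.tolist(),cv2.contourArea(ct))
    W=onplane(D,q,.125)[:,:2];print((W*1000).round(1).tolist(),'rect',cv2.minAreaRect((onplane(D,ct[:,0],.125)[:,:2]*1000).astype(np.float32)))
    # deck edge +y from depth
D=load("pics/top0.npz")
P=cloud(D);z=P[...,2]
m=((z>.115)&(z<.135)&(P[...,1]<.2)&(P[...,1]>-.25)).astype(np.uint8)
ys,xs=np.where(m);print(xs.min(),xs.max(),ys.min(),ys.max())
# +y edge: leftmost col per row
e=[];
for v in range(125,240,2):
    u=np.where(m[v])[0]; u=u[u>370]
    e.append(onplane(D,(u[0]-.5,v),.125)[0,:2])
e=np.array(e)
vx,vy,x0,y0=cv2.fitLine((e*1000).astype(np.float32),cv2.DIST_HUBER,0,.01,.01).ravel();print('edge dir',np.degrees(np.arctan2(vy,vx)),x0,y0)
im=cv2.resize(D['im'][90:260,370:520,::-1],None,fx=4,fy=3.5,interpolation=cv2.INTER_CUBIC);cv2.imwrite('pics/deck.png',cv2.convertScaleAbs(im,alpha=1.6))
S=load("pics/side0.npz")
im=cv2.resize(S['im'][270:350,330:430,::-1],None,fx=7,fy=7,interpolation=cv2.INTER_CUBIC);cv2.imwrite('pics/deck2.png',cv2.convertScaleAbs(im,alpha=1.6))
W=load("pics/wrist0.npz");s=[.24542361,.60088943,.22989681];T=rot([7.7e-4,.83007,.55765,-1e-3]);
print('cam in tool',T.inv().apply(W['o']-s),'view dir',T.inv().apply(rot(W['q']).apply([0,0,-1])),'up',T.inv().apply(rot(W['q']).apply([0,1,0])))
```

```text
side [ 69.  75. 120. 134. 136.]
[[386, 296], [364, 300], [372, 321], [394, 316]] 482.5
[[593.1, -102.4], [557.5, -99.6], [556.9, -135.6], [591.6, -137.0]] rect ((574.5040283203125, -118.0775146484375), (36.87921142578125, 36.711177825927734), 88.28791046142578)
top [ 51.   62.5 107.  116.  118. ]
[[435, 170], [434, 186], [450, 187], [450, 171]] 260.5
[[594.7, -101.4], [559.6, -98.9], [558.1, -133.6], [593.2, -134.1]] rect ((576.0537719726562, -116.49453735351562), (34.89860916137695, 37.515716552734375), 89.3687973022461)
390 506 106 255
edge dir -0.7651479 586.30646 -5.827293
cam in tool [-6.54248968e-06 -6.97896883e-02 -1.42294779e-01] view dir [3.97906315e-04 2.72478091e-01 9.62161905e-01] up [ 9.55329143e-05 -9.62161987e-01  2.72478075e-01]
```

View pics/deck.png

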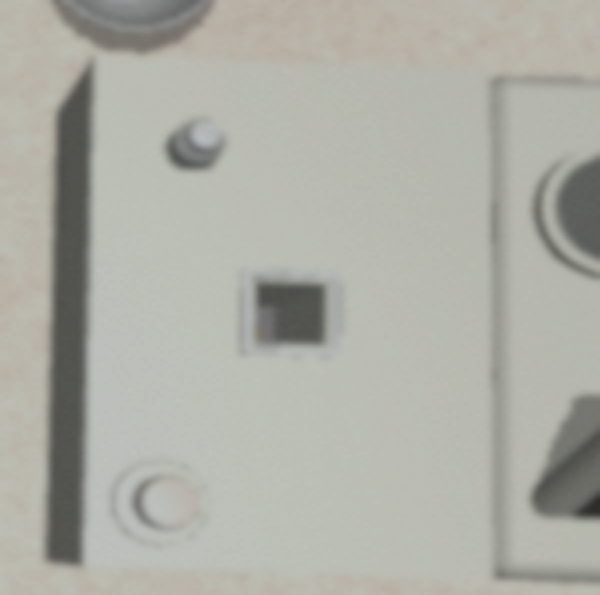

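View pics/deck2.png

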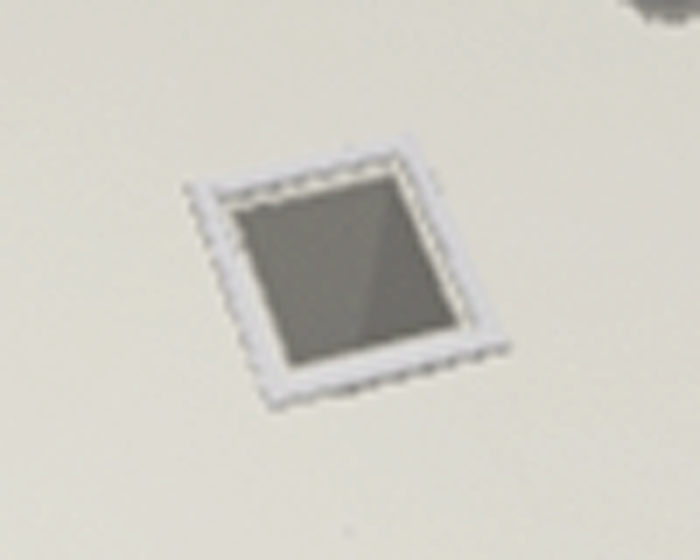

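```bash
cat >> h.py <<'E'
def goto(xyz,psi_deg=None):
    from workcell import state
    s=state();T=rot(s['tool_rot']);x=T.apply([1,0,0]);psi=np.degrees(np.arctan2(x[1],x[0]))
    z=T.apply([0,0,1])
    print('t %.2f'%s['time_s'],'tcp',s['eef_pos'].round(4),'psi %.2f'%psi,'toolz',z.round(4),'open %.3f'%s['opening'],'F',s['force'].round(2),'M',s['wrist_torque'].round(3),'j7 %.3f'%s['joint_pos'][6])
    psi_t=psi if psi_deg is None else psi_deg
    a=np.radians(psi_t);G=R.from_matrix(np.array([[np.cos(a),np.sin(a),0],[np.sin(a),-np.cos(a),0],[0,0,-1]]))
    if xyz is not None:
        print('offset now-frame',T.inv().apply(np.array(xyz)-s['eef_pos']).round(4),'target-frame',G.inv().apply(np.array(xyz)-s['eef_pos']).round(4))
    print('turn',(T.inv()*G).as_rotvec().round(4))
E
python3 -c "
from h import *
goto([.645,-.117,.25],85.7)"
```

```text
t 0.15 tcp [0.2455 0.601  0.2302] psi 67.78 toolz [-7.e-04 -2.e-03 -1.e+00] open 1.006 F [1.07 0.46 0.41] M [-0.026 -0.029  0.002] j7 -0.050
offset now-frame [-0.5137  0.6413 -0.0187] target-frame [-0.6861  0.4522 -0.0198]
turn [-2.000e-04  2.100e-03 -3.127e-01]
```

play_rows(turn=[[0,0,-0.1],[0,0,-0.1],[0,0,-0.11]], offset=[[0,0,-0.01],[-0.04,0,-0.01],[-0.04,0.01,-0.01]], hand=[0.085,0.085,0.085])

```text
time_s: 0.45
eef_pos: [0.2332, 0.5226, 0.2557]
tool_rot: [0.001, 0.728, 0.685, -0.004]
force: [0.7, -0.0, 0.7]
opening: 0.991
```

```bash
python3 -c "
from h import *
goto([.645,-.117,.25],85.7)"
```

```text
t 0.45 tcp [0.2332 0.5226 0.2557] psi 86.54 toolz [-0.0045 -0.0078 -1.    ] open 0.991 F [ 0.69 -0.04  0.65] M [-0.02  -0.009  0.02 ] j7 0.288
offset now-frame [-0.6136  0.4497  0.0088] target-frame [-0.607   0.4586  0.0057]
turn [-0.0039  0.0081  0.0147]
```

play_rows(turn=[[0,0,0],[0,0,0],[0,0,0],[0,0,0],[0,0,0]], offset=[[-0.035,0.03,0],[-0.035,0.03,0],[-0.035,0.03,0],[-0.035,0.03,0],[-0.035,0.03,0]], hand=[0.085,0.085,0.085,0.085,0.085])

```text
time_s: 0.95
eef_pos: [0.3708, 0.3352, 0.2564]
tool_rot: [-0.0, 0.722, 0.692, -0.004]
force: [1.3, 0.0, -0.0]
opening: 0.997
```

play_rows(turn=[[0,0,0],[0,0,0],[0,0,0],[0,0,0],[0,0,0]], offset=[[-0.038,0.028,0],[-0.038,0.028,0],[-0.038,0.028,0],[-0.038,0.028,0],[-0.038,0.028,0]], hand=[0.085,0.085,0.085,0.085,0.085])

```text
time_s: 1.45
eef_pos: [0.5055, 0.1302, 0.2562]
tool_rot: [-0.001, 0.722, 0.692, -0.004]
force: [1.1, 1.0, -0.3]
opening: 0.997
```

```bash
python3 -c "
from h import *
goto([.645,-.117,.22],85.7)"
```

```text
t 1.45 tcp [0.5055 0.1302 0.2562] psi 87.57 toolz [-0.0064 -0.0039 -1.    ] open 0.997 F [ 1.06  1.04 -0.26] M [ 0.003 -0.027  0.076] j7 1.242
offset now-frame [-0.241   0.15    0.0362] target-frame [-0.2361  0.1576  0.0362]
turn [-0.0062  0.0043  0.0327]
```

play_rows(turn=[[0,0,0.02],[0,0,0.02],[0,0,0],[0,0,0],[0,0,0]], offset=[[-0.04,0.027,0.002],[-0.04,0.027,0.002],[-0.04,0.027,0.002],[-0.04,0.027,0.002],[-0.04,0.027,0.002]], hand=[0.085,0.085,0.085,0.085,0.085])

```text
time_s: 1.95
eef_pos: [0.6292, -0.0862, 0.2454]
tool_rot: [-0.001, 0.735, 0.678, -0.003]
force: [0.2, 0.4, 0.5]
opening: 0.995
```

play_rows(turn=[[0,0,0],[0,0,0],[0,0,0]], offset=[[-0.03,0.015,0.01],[-0.01,0.005,0.01],[0,0,0]], hand=[0.085,0.085,0.085])

```text
time_s: 2.25
eef_pos: [0.6461, -0.1395, 0.2234]
tool_rot: [0.001, 0.739, 0.673, -0.005]
force: [-0.8, 0.6, 0.1]
opening: 0.996
```

```bash
python3 -c "
from h import *
goto([.645,-.117,.22],85.7)
D=grab('wrist','w1');print(D['o']);goto(None)
print(proj(D,[.5755,-.117,.125]))
cv2.imwrite('pics/w1.png',D['im'][:,:,::-1])"
```

```text
t 2.25 tcp [ 0.6461 -0.1395  0.2234] psi 84.66 toolz [-0.0072 -0.0083 -0.9999] open 0.996 F [-0.8   0.58  0.05] M [ 0.048 -0.007 -0.031] j7 1.804
offset now-frame [ 0.0223 -0.0032  0.0032] target-frame [ 0.0223 -0.0028  0.0034]
turn [-0.0065  0.0089 -0.0182]
[ 0.57770428 -0.13152471  0.36596781]
t 2.30 tcp [ 0.6462 -0.1385  0.224 ] psi 84.73 toolz [-0.0064 -0.0079 -0.9999] open 0.995 F [ 0.27 -0.88  0.35] M [-0.041  0.03   0.017] j7 1.803
turn [-0.0057  0.0085 -0.    ]
[[346.30363526  92.38785179]]
```

View pics/w1.png

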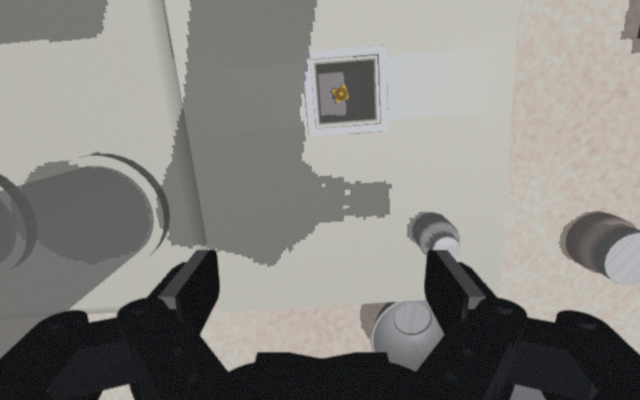

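```bash
python3 -c "
from h import *
D=load('pics/w1.npz');im=D['im']
cv2.imwrite('pics/w1z.png',cv2.resize(im[45:140,295:395,::-1],None,fx=6,fy=6,interpolation=cv2.INTER_NEAREST))
h=cv2.cvtColor(im,cv2.COLOR_RGB2HSV);m=((h[...,1]>110)&(h[...,2]>40)).astype(np.uint8);m[:60]=0;m[125:]=0;m[:,:315]=0;m[:,385:]=0
ct=max(cv2.findContours(m,0,1)[0],key=cv2.contourArea);print(m.sum(),cv2.minAreaRect(ct));
W=(onplane(D,ct[:,0],.044)[:,:2]*1000).astype(np.float32);print('stem',cv2.minAreaRect(W))
P=cloud(D);v,u=np.where(m);print(np.percentile(P[v,u,2],[5,50,95]));
z=P[...,2];sub=np.zeros(z.shape,bool);sub[50:135,305:385]=1
mm=(sub&(z<.115)&(z>-.05)).astype(np.uint8);ct=max(cv2.findContours(mm,0,1)[0],key=cv2.contourArea)
print('mouth depth',cv2.minAreaRect((onplane(D,ct[:,0],.125)[:,:2]*1000).astype(np.float32)))
g=im.mean(2);m2=(sub&(g<130)).astype(np.uint8);ct=max(cv2.findContours(m2,0,1)[0],key=cv2.contourArea)
print('mouth grey',cv2.minAreaRect((onplane(D,ct[:,0],.125)[:,:2]*1000).astype(np.float32)))
print('floor/deck z',np.median(z[70:110,355:375]),np.median(z[60:130,395:420]))
"
```

```text
175 ((340.3288269042969, 93.37672424316406), (13.342691421508789, 13.459732055664062), 69.44395446777344)
stem ((575.2376708984375, -117.42066192626953), (11.509099006652832, 11.822017669677734), 16.4200496673584)
[0.04302499 0.04604302 0.05137863]
mouth depth ((575.3084716796875, -117.85971069335938), (36.654945373535156, 36.58467102050781), 88.89020538330078)
mouth grey ((575.041015625, -117.1588134765625), (38.55298614501953, 38.40923309326172), 88.928466796875)
floor/deck z 0.06682775057709803 0.12465067123002328
```

View pics/w1z.png

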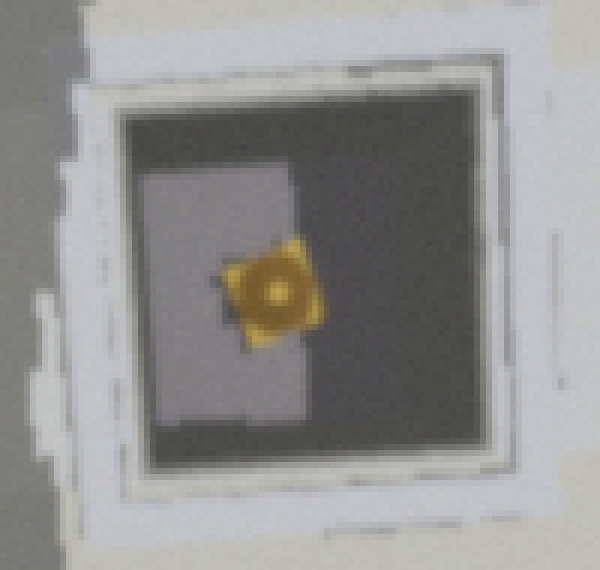

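play_rows(turn=[[0,0,0],[0,0,0],[0,0,0],[0,0,0],[0,0,0]], offset=[[0.02,0,-0.015],[0.04,-0.01,-0.015],[0.045,-0.02,-0.01],[0.045,-0.02,-0.003],[0.045,-0.02,0]], hand=[0.085,0.085,0.085,0.085,0.085])

```text
time_s: 2.8
eef_pos: [0.5922, 0.0667, 0.2683]
tool_rot: [-0.001, 0.74, 0.673, -0.004]
force: [0.3, 0.3, 1.1]
opening: 0.996
```

```bash
python3 -c "
from h import *
goto([.514,.21,.26],86)"
```

```text
t 2.80 tcp [0.5922 0.0667 0.2683] psi 84.61 toolz [-0.0074 -0.0048 -1.    ] open 0.996 F [0.32 0.32 1.09] M [ 0.042 -0.073  0.024] j7 1.405
offset now-frame [ 0.1354 -0.0912  0.0082] target-frame [ 0.1375 -0.088   0.0083]
turn [-0.007   0.0054 -0.0243]
```

play_rows(turn=[[0,0,-0.01],[0,0,-0.01],[0,0,0],[0,0,0],[0,0,0]], offset=[[0.04,-0.027,0.002],[0.04,-0.027,0.002],[0.035,-0.022,0.002],[0.015,-0.01,0.002],[0,0,0]], hand=[0.085,0.085,0.085,0.085,0.085])

```text
time_s: 3.3
eef_pos: [0.5029, 0.2274, 0.2644]
tool_rot: [-0.007, 0.718, 0.696, 0.0]
force: [0.2, -1.2, -0.5]
opening: 0.996
```

```bash
python3 -c "
from h import *
D=grab('wrist','w2');goto([.514,.21,.26],86)
cv2.imwrite('pics/w2.png',D['im'][:,:,::-1])
P=cloud(D);z=P[...,2];m=(z>.18)&(z<.205)&(abs(P[...,0]-.514)<.08)&(abs(P[...,1]-.21)<.06)
print(m.sum(),np.median(z[m]),cv2.minAreaRect((P[m][:,:2]*1000).astype(np.float32)))
ct=max(cv2.findContours(m.astype(np.uint8),0,1)[0],key=cv2.contourArea)
print(cv2.minAreaRect((onplane(D,ct[:,0],.193)[:,:2]*1000).astype(np.float32)))
"
```

```text
t 3.35 tcp [0.5037 0.2265 0.2646] psi 88.16 toolz [-0.0084  0.0098 -0.9999] open 0.994 F [-0.46  1.6  -0.04] M [0.042 0.012 0.006] j7 1.115
offset now-frame [-0.0162  0.0109  0.0043] target-frame [-0.0158  0.0114  0.0046]
turn [-0.0089 -0.0093  0.0377]
3174 0.19263174242099068 ((514.6905517578125, 210.54981994628906), (14.06004524230957, 100.40840148925781), 85.7742691040039)
((513.4698486328125, 210.8426055908203), (14.180371284484863, 101.17529296875), 85.79093170166016)
```

View pics/w2.png

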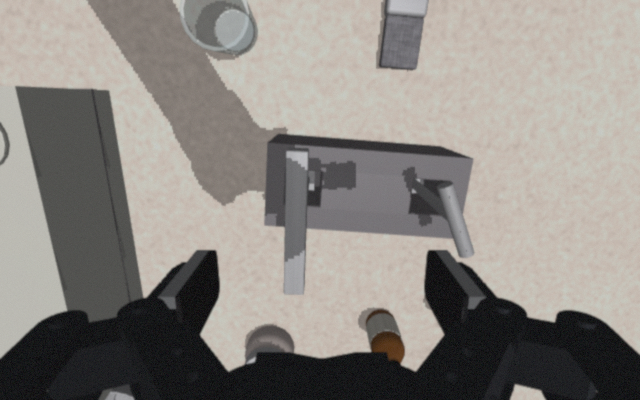

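play_rows(turn=[[-0.004,-0.005,0.02],[-0.004,-0.004,0.02],[0,0,0]], offset=[[-0.008,0.006,0.01],[-0.008,0.005,0.015],[0,0,0.005]], hand=[0.085,0.085,0.085])

```text
time_s: 3.65
eef_pos: [0.5166, 0.2061, 0.2349]
tool_rot: [0.002, 0.734, 0.679, 0.001]
force: [0.6, 0.0, -0.4]
opening: 0.992
```

```bash
python3 -c "
from h import *
goto([.5141,.2107,.167],85.8)"
```

```text
t 3.65 tcp [0.5166 0.2061 0.2349] psi 85.52 toolz [ 4.2e-03 -2.0e-04 -1.0e+00] open 0.992 F [ 0.57  0.02 -0.37] M [-0.048  0.011 -0.005] j7 1.113
offset now-frame [ 0.0044 -0.0031  0.0679] target-frame [ 0.0044 -0.0028  0.0679]
turn [ 0.0042 -0.0001 -0.0048]
```

play_rows(turn=[[0.002,0,-0.003],[0.002,0,0],[0,0,0],[0,0,0]], offset=[[0.002,-0.002,0.015],[0.001,-0.001,0.015],[0.001,0,0.01],[0,0,0]], hand=[0.085,0.085,0.085,0.085])

```text
time_s: 4.05
eef_pos: [0.5147, 0.2056, 0.1899]
tool_rot: [0.0, 0.736, 0.677, -0.002]
force: [-0.4, 0.4, 0.2]
opening: 0.996
```

```bash
python3 -c "
from h import *
goto([.5141,.2107,.167],85.8)"
```

```text
t 4.05 tcp [0.5147 0.2056 0.1899] psi 85.24 toolz [-0.0022 -0.0028 -1.    ] open 0.996 F [-0.35  0.43  0.16] M [ 0.078  0.085 -0.03 ] j7 1.127
offset now-frame [ 0.0051 -0.001   0.0229] target-frame [ 0.005  -0.001   0.0229]
turn [-0.002   0.0029 -0.0098]
```

play_rows(turn=[[-0.001,0.001,-0.005],[-0.001,0.001,-0.003],[0,0,0],[0,0,0]], offset=[[0.003,-0.001,0.008],[0.002,0,0.008],[0.001,0,0.004],[0,0,0]], hand=[0.085,0.085,0.085,0.06])

```text
time_s: 4.45
eef_pos: [0.5144, 0.2131, 0.1683]
tool_rot: [0.0, 0.732, 0.681, 0.0]
force: [-0.6, -1.1, 0.3]
opening: 0.853
```

```bash
python3 -c "
from h import *
goto([.5141,.2107,.167],85.8)"
```

```text
t 4.45 tcp [0.5144 0.2131 0.1683] psi 85.81 toolz [ 5.e-04 -3.e-04 -1.e+00] open 0.853 F [-0.58 -1.05  0.32] M [-0.024 -0.004 -0.044] j7 1.136
offset now-frame [-0.0025 -0.0001  0.0013] target-frame [-0.0025 -0.0001  0.0013]
turn [0.0005 0.0002 0.0003]
```

play_rows(turn=[[0,0,0],[0,0,0],[0,0,0],[0,0,0],[0,0,0]], offset=[[-0.0025,0,0.001],[0,0,0],[0,0,0],[0,0,0],[0,0,0]], hand=[0.04,0.025,0.018,0.0,0.0], squeeze=70)

```text
time_s: 4.95
eef_pos: [0.5151, 0.2108, 0.1685]
tool_rot: [0.001, 0.732, 0.681, 0.001]
force: [-0.3, -0.3, -2.6]
opening: 0.144
```

play_rows(turn=[[0,0,0],[0,0,0],[0,0,0],[0,0,0],[0,0,0]], offset=[[0,0,0],[0,0,0],[0,0,0],[0,0,0],[0,0,0]], hand=[0,0,0,0,0])

```text
time_s: 5.45
eef_pos: [0.5151, 0.2107, 0.1685]
tool_rot: [0.001, 0.732, 0.681, 0.001]
force: [1.1, 0.0, -1.1]
opening: 0.15
```

```bash
python3 -c "
from h import *
goto([.5141,.2107,.167],85.8)"
```

```text
t 5.45 tcp [0.5151 0.2107 0.1685] psi 85.82 toolz [ 0.003  0.001 -1.   ] open 0.150 F [ 1.09  0.05 -1.07] M [ 0.008 -0.047 -0.017] j7 1.140
offset now-frame [-0.0001 -0.001   0.0015] target-frame [-0.0001 -0.001   0.0015]
turn [ 0.0029 -0.0013  0.0003]
```

play_rows(turn=[[0,0,0],[0,0,0],[0,0,0],[0,0,0],[0,0,0]], offset=[[0,0,-0.008],[0,0,-0.015],[0,0,-0.02],[0,0,-0.02],[0,0,-0.02]], hand=[0,0,0,0,0])

```text
time_s: 5.95
eef_pos: [0.5093, 0.2074, 0.2471]
tool_rot: [-0.001, 0.733, 0.681, -0.007]
force: [1.0, 0.1, -5.4]
opening: 0.147
```

```bash
python3 -c "
from h import *
goto([.5151,.2107,.34],85.8)"
```

```text
t 5.95 tcp [0.5093 0.2074 0.2471] psi 85.79 toolz [-0.0113 -0.0091 -0.9999] open 0.147 F [ 1.04  0.09 -5.39] M [ 0.107 -0.523 -0.001] j7 1.103
offset now-frame [ 0.0028  0.0045 -0.093 ] target-frame [ 0.0037  0.0055 -0.0929]
turn [-0.0107  0.0099 -0.0002]
```

play_rows(turn=[[-0.006,0.005,0],[-0.004,0.004,0],[0,0,0],[0,0,0],[0,0,0]], offset=[[0.002,0.003,-0.02],[0.001,0.002,-0.025],[0,0,-0.025],[0,0,-0.02],[0,0,0]], hand=[0,0,0,0,0])

```text
time_s: 6.45
eef_pos: [0.5131, 0.2087, 0.3408]
tool_rot: [-0.0, 0.733, 0.68, -0.002]
force: [1.1, 1.0, -4.0]
opening: 0.147
```

```bash
python3 -c "
from h import *
goto([.5752,-.1175,.33],106.4)
for n in('side',):
    D=grab(n,n+'3');cv2.imwrite('pics/'+n+'3.png',cv2.resize(D['im'][60:260,180:440,::-1],None,fx=3,fy=3))"
```

```text
t 6.45 tcp [0.5131 0.2087 0.3408] psi 85.72 toolz [-0.0036 -0.0022 -1.    ] open 0.147 F [ 1.08  0.95 -3.97] M [ 0.086 -0.131  0.008] j7 1.080
offset now-frame [-0.3207  0.0864  0.0113] target-frame [-0.3305 -0.0325  0.0108]
turn [-0.0039  0.0018 -0.361 ]
```

View pics/side3.png

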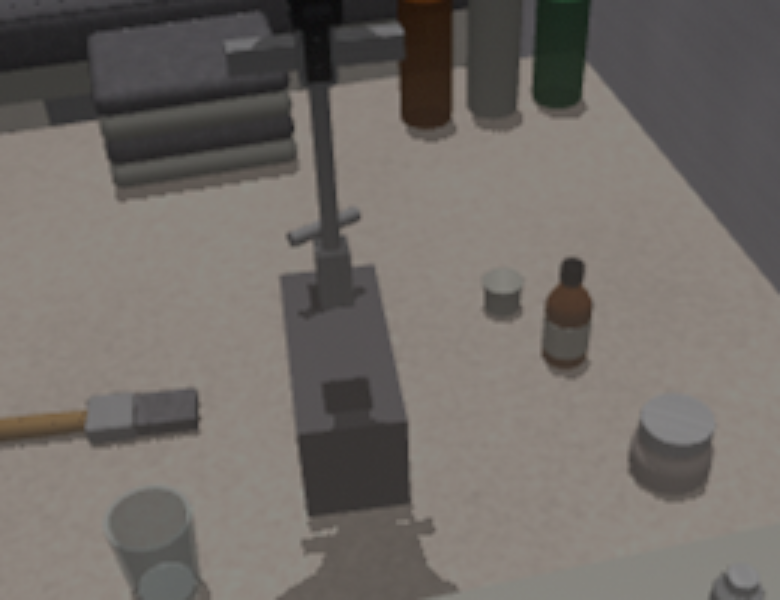

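play_rows(turn=[[-0.002,0.001,0],[0,0,0],[0,0,0],[0,0,0],[0,0,0]], offset=[[-0.02,0.005,0],[-0.035,0.01,0],[-0.04,0.01,0],[-0.04,0.01,0],[-0.04,0.01,0]], hand=[0,0,0,0,0])

```text
time_s: 7.0
eef_pos: [0.5378, 0.0362, 0.3276]
tool_rot: [-0.006, 0.726, 0.688, -0.01]
force: [-0.1, 0.3, -3.5]
opening: 0.15
```

play_rows(turn=[[0,0,0],[0,0,0],[0,0,0],[0,0,0],[0,0,0]], offset=[[-0.04,0.011,0],[-0.035,0.01,0],[-0.025,0.007,0],[-0.01,0.003,0],[0,0,0]], hand=[0,0,0,0,0])

```text
time_s: 7.5
eef_pos: [0.5555, -0.089, 0.3168]
tool_rot: [-0.011, 0.73, 0.683, -0.018]
force: [-0.5, 0.5, -3.7]
opening: 0.148
```

```bash
python3 -c "
from h import *
goto([.5752,-.1175,.33],106.4)"
```

```text
t 7.50 tcp [ 0.5555 -0.089   0.3168] psi 86.15 toolz [-0.0414 -0.0095 -0.9991] open 0.148 F [-0.49  0.52 -3.73] M [ 0.038 -0.053 -0.013] j7 1.684
offset now-frame [-0.0273  0.021  -0.0137] target-frame [-0.0329  0.0108 -0.0132]
turn [-0.0424  0.005  -0.3536]
```

play_rows(turn=[[-0.015,0.001,-0.09],[-0.014,0.001,-0.09],[-0.014,0,-0.09],[0,0,-0.05],[0,0,-0.02]], offset=[[-0.01,0.008,-0.004],[-0.01,0.006,-0.004],[-0.006,0.004,-0.004],[0,0,0],[0,0,0]], hand=[0,0,0,0,0])

```text
time_s: 8.0
eef_pos: [0.5721, -0.1015, 0.3222]
tool_rot: [-0.005, 0.593, 0.805, -0.001]
force: [0.7, 0.3, -3.7]
opening: 0.147
```

```bash
python3 -c "
from h import *
goto([.5762,-.1172,.33],106.4)"
```

```text
t 8.00 tcp [ 0.5721 -0.1015  0.3222] psi 107.26 toolz [-0.0101  0.0044 -0.9999] open 0.147 F [ 0.75  0.29 -3.72] M [ 0.009 -0.02  -0.001] j7 2.085
offset now-frame [-0.0162 -0.0008 -0.0079] target-frame [-0.0163 -0.0005 -0.0078]
turn [-0.0084 -0.0072  0.015 ]
```

play_rows(turn=[[-0.005,-0.004,0.008],[-0.003,-0.003,0.006],[0,0,0],[0,0,0]], offset=[[-0.009,0,-0.001],[-0.006,0,0],[0,0,0],[0,0,0]], hand=[0,0,0,0])

```text
time_s: 8.4
eef_pos: [0.5763, -0.1117, 0.3214]
tool_rot: [-0.002, 0.597, 0.802, -0.0]
force: [0.0, 0.1, -4.8]
opening: 0.149
```

```bash
python3 -c "
from h import *
D=grab('wrist','w4');S=grab('side','s4');T=grab('top','t4');goto([.5762,-.1172,.33],106.4)
cv2.imwrite('pics/w4.png',D['im'][:,:,::-1])
a=cv2.resize(S['im'][170:370,270:470,::-1],(500,500));b=cv2.resize(T['im'][130:230,390:490,::-1],(500,500))
cv2.imwrite('pics/st4.png',cv2.resize(np.hstack([a,b]),(800,400)))"
```

```text
t 8.55 tcp [ 0.5764 -0.1118  0.3215] psi 106.69 toolz [-0.003   0.0019 -1.    ] open 0.150 F [ 0.06  0.5  -3.47] M [ 0.004 -0.01   0.02 ] j7 2.096
offset now-frame [-0.0051 -0.0017 -0.0085] target-frame [-0.0051 -0.0017 -0.0085]
turn [-0.0023 -0.0027  0.005 ]
```

View pics/w4.png

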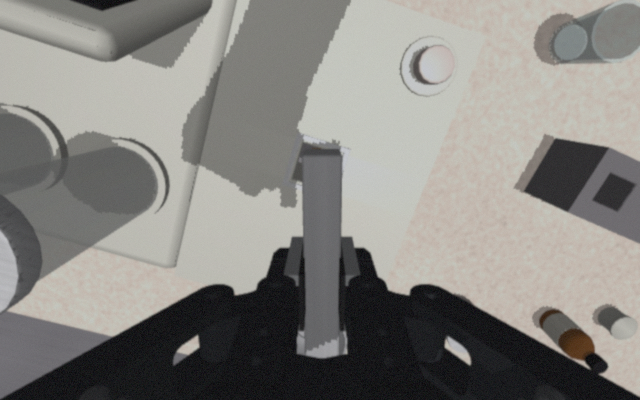

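View pics/st4.png

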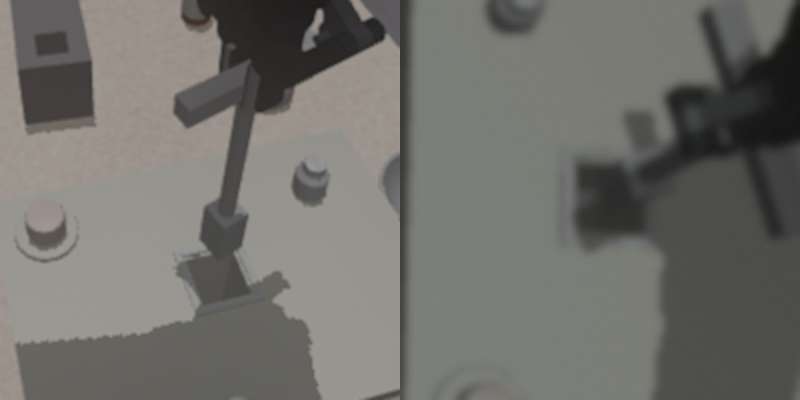

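```bash
python3 -c "
from h import *
S=load('pics/side4.npz') if 0 else load('pics/s4.npz');T=load('pics/t4.npz')
a=np.radians(106.69);tx=np.array([np.cos(a),np.sin(a),0]);ty=np.array([np.sin(a),-np.cos(a),0])
c=np.array([.5764,-.1118,.3215-.1585])-.001*ty
for D,box,f in((S,(330,420,220,320),6),(T,(420,490,145,200),8)):
    im=D['im'][:,:,::-1].copy();u0,u1,v0,v1=box
    im=cv2.convertScaleAbs(cv2.resize(im[v0:v1,u0:u1],None,fx=f,fy=f,interpolation=cv2.INTER_NEAREST),alpha=1.5)
    for zz in(0,.042):
        q=[c+sx*.011*tx+sy*.011*ty+[0,0,zz] for sx,sy in((1,1),(1,-1),(-1,-1),(-1,1))]
        p=((proj(D,q)-[u0,v0]+.5)*f).astype(int);cv2.polylines(im,[p],True,(0,0,255) if zz==0 else (0,255,0),1)
    p=((proj(D,[c+[0,0,.042],c+[0,0,.16]])-[u0,v0]+.5)*f).astype(int);cv2.line(im,p[0].tolist(),p[1].tolist(),(255,0,0),1)
    cv2.imwrite('pics/ov4_%d.png'%f,im)
"
```

```text
(no output)
```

View pics/ov4_6.png

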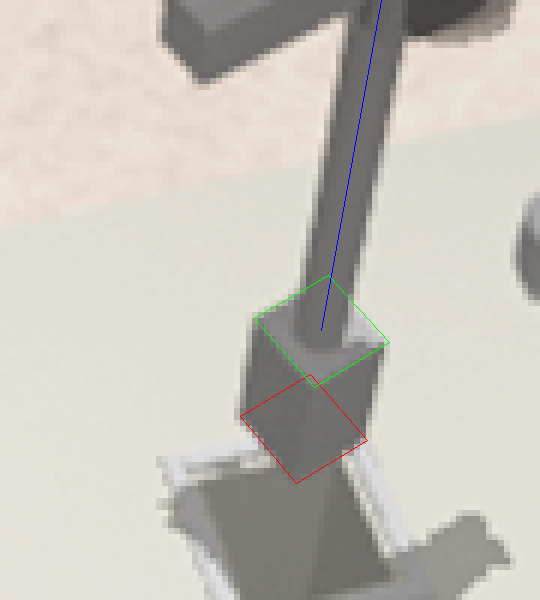

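View pics/ov4_8.png

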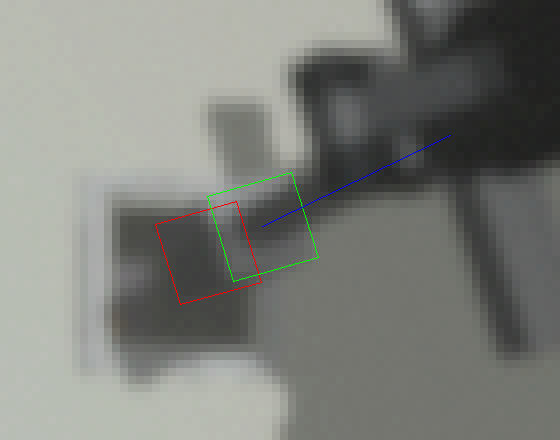

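play_rows(turn=[[-0.002,-0.002,0.004],[0,0,0],[0,0,0],[0,0,0]], offset=[[-0.005,-0.001,0.002],[-0.002,-0.001,0.008],[0,0,0.008],[0,0,0]], hand=[0,0,0,0])

```text
time_s: 8.95
eef_pos: [0.5762, -0.1199, 0.3019]
tool_rot: [-0.0, 0.599, 0.801, 0.0]
force: [-0.7, 0.4, -4.0]
opening: 0.15
```

```bash
python3 -c "
from h import *
goto([.5762,-.1172,.22],106.4)"
```

```text
t 8.95 tcp [ 0.5762 -0.1199  0.3019] psi 106.41 toolz [-5.e-04  5.e-04 -1.e+00] open 0.150 F [-0.68  0.42 -4.02] M [ 0.005  0.073 -0.011] j7 2.113
offset now-frame [0.0025 0.0008 0.0819] target-frame [0.0026 0.0008 0.0819]
turn [-0.0003 -0.0006  0.0001]
```

play_rows(turn=[[0,0,0],[0,0,0],[0,0,0],[0,0,0]], offset=[[0.002,0.001,0.008],[0.001,0,0.012],[0,0,0.008],[0,0,0]], hand=[0,0,0,0])

```text
time_s: 9.35
eef_pos: [0.5757, -0.1158, 0.2703]
tool_rot: [-0.001, 0.599, 0.801, -0.0]
force: [-0.6, 0.5, -4.4]
opening: 0.151
```

```bash
python3 -c "
from h import *
goto([.5762,-.1172,.22],106.4)"
```

```text
t 9.35 tcp [ 0.5757 -0.1158  0.2703] psi 106.44 toolz [-2.4e-03  9.0e-04 -1.0e+00] open 0.151 F [-0.56  0.49 -4.42] M [ 0.023  0.025 -0.006] j7 2.119
offset now-frame [-0.0016  0.0002  0.0503] target-frame [-0.0015  0.0001  0.0503]
turn [-0.0021 -0.0016  0.0006]
```

play_rows(turn=[[-0.002,-0.001,0],[0,0,0],[0,0,0],[0,0,0],[0,0,0]], offset=[[-0.001,0,0.01],[0,0,0.012],[0,0,0.01],[0,0,0.008],[0,0,0]], hand=[0,0,0,0,0])

```text
time_s: 9.85
eef_pos: [0.5758, -0.1165, 0.2262]
tool_rot: [-0.0, 0.599, 0.801, -0.0]
force: [0.1, 0.8, -3.6]
opening: 0.149
```

```bash
python3 -c "
from h import *
goto([.5762,-.1172,.215],106.4)"
```

```text
t 9.85 tcp [ 0.5758 -0.1165  0.2262] psi 106.46 toolz [-1.e-03  4.e-04 -1.e+00] open 0.149 F [ 0.09  0.79 -3.57] M [0.045 0.025 0.033] j7 2.143
offset now-frame [-0.0008  0.0002  0.0112] target-frame [-0.0007  0.0002  0.0112]
turn [-0.0008 -0.0006  0.0011]
```

play_rows(turn=[[0,0,0],[0,0,0],[0,0,0],[0,0,0]], offset=[[-0.0005,0,0.005],[0,0,0.005],[0,0,0.004],[0,0,0]], hand=[0,0,0,0])

```text
time_s: 10.25
eef_pos: [0.5767, -0.1173, 0.2115]
tool_rot: [0.0, 0.599, 0.801, 0.0]
force: [-0.5, 0.5, -4.6]
opening: 0.147
```

```bash
python3 -c "
from h import *
goto([.5762,-.1172,.2025],106.4)"
```

```text
t 10.25 tcp [ 0.5767 -0.1173  0.2115] psi 106.45 toolz [ 4.e-04  1.e-04 -1.e+00] open 0.147 F [-0.52  0.5  -4.56] M [-0.04  -0.003 -0.04 ] j7 2.152
offset now-frame [ 0.0002 -0.0004  0.009 ] target-frame [ 0.0002 -0.0004  0.009 ]
turn [ 0.0005 -0.      0.001 ]
```

Now the cone: small steps, watching the force.

play_rows(turn=[[0,0,0],[0,0,0],[0,0,0]], offset=[[0,0,0.003],[0,0,0.003],[0,0,0.002]], hand=[0,0,0])

```text
time_s: 10.55
eef_pos: [0.5775, -0.1174, 0.2039]
tool_rot: [0.001, 0.599, 0.801, 0.001]
force: [-0.1, -0.1, -4.3]
opening: 0.15
```

play_rows(turn=[[0,0,0],[0,0,0]], offset=[[0,0,0.002],[0,0,0.002]], hand=[0,0])

```text
time_s: 10.75
eef_pos: [0.5776, -0.1178, 0.2007]
tool_rot: [0.001, 0.599, 0.801, 0.001]
force: [-0.8, 0.1, -3.4]
opening: 0.152
```

```bash
python3 -c "
from h import *
goto([.5762,-.1172,.1825],106.4)"
```

```text
t 10.75 tcp [ 0.5776 -0.1178  0.2007] psi 106.46 toolz [ 2.7e-03 -2.0e-04 -1.0e+00] open 0.152 F [-0.8   0.07 -3.42] M [-0.128  0.506  0.039] j7 2.160
offset now-frame [ 0.001  -0.0013  0.0182] target-frame [ 0.001  -0.0012  0.0182]
turn [0.0026 0.0009 0.0011]
```

play_rows(turn=[[0.002,0.001,0],[0,0,0]], offset=[[0.001,-0.001,0.001],[0,0,0]], hand=[0,0])

```text
time_s: 10.95
eef_pos: [0.576, -0.117, 0.1989]
tool_rot: [-0.0, 0.599, 0.801, 0.0]
force: [0.2, -0.2, -4.3]
opening: 0.149
```

```bash
python3 -c "
from h import *
goto([.5762,-.1172,.1825],106.4)"
```

```text
t 10.95 tcp [ 0.576  -0.117   0.1989] psi 106.45 toolz [-1.e-04  3.e-04 -1.e+00] open 0.149 F [ 0.23 -0.25 -4.32] M [ 0.043  0.028 -0.016] j7 2.159
offset now-frame [-0.0002  0.0001  0.0164] target-frame [-0.0002  0.0001  0.0164]
turn [-0.     -0.0003  0.0008]
```

play_rows(turn=[[0,0,0],[0,0,0],[0,0,0]], offset=[[0,0,0.003],[0,0,0.003],[0,0,0.003]], hand=[0,0,0])

```text
time_s: 11.25
eef_pos: [0.5763, -0.1168, 0.1893]
tool_rot: [0.0, 0.599, 0.801, 0.0]
force: [-0.1, 0.1, -3.9]
opening: 0.149
```

```bash
python3 -c "
from h import *
goto([.5762,-.1172,.1825],106.4)"
```

```text
t 11.25 tcp [ 0.5763 -0.1168  0.1893] psi 106.47 toolz [ 8.e-04  4.e-04 -1.e+00] open 0.149 F [-0.14  0.1  -3.89] M [0.017 0.073 0.012] j7 2.165
offset now-frame [-0.0003 -0.0002  0.0068] target-frame [-0.0003 -0.0002  0.0068]
turn [ 0.0009 -0.0001  0.0011]
```

play_rows(turn=[[0,0,0],[0,0,0],[0,0,0]], offset=[[0,0,0.003],[0,0,0.0015],[0,0,0]], hand=[0,0,0])

```text
time_s: 11.55
eef_pos: [0.576, -0.1167, 0.1834]
tool_rot: [-0.0, 0.599, 0.801, -0.0]
force: [-0.3, -1.0, -4.1]
opening: 0.149
```

play_rows(turn=[[0,0,0]], offset=[[0,0,0.001]], hand=[0])

```text
time_s: 11.65
eef_pos: [0.5762, -0.1167, 0.1825]
tool_rot: [-0.0, 0.599, 0.801, 0.0]
force: [-1.9, 0.1, -1.7]
opening: 0.15
```

```bash
python3 -c "
from h import *
goto([.5762,-.1172,.1825],106.4)"
```

```text
t 11.65 tcp [ 0.5762 -0.1167  0.1825] psi 106.47 toolz [ 1.e-04  2.e-04 -1.e+00] open 0.150 F [-1.88  0.08 -1.7 ] M [ 0.001 -0.015  0.028] j7 2.169
offset now-frame [-0.0005 -0.0001  0.    ] target-frame [-0.0005 -0.0001  0.    ]
turn [ 0.0002 -0.0002  0.0013]
```

play_rows(turn=[[0,0,0],[0,0,0]], offset=[[0,0,0.0005],[0,0,0]], hand=[0,0])

```text
time_s: 11.85
eef_pos: [0.5765, -0.1168, 0.1826]
tool_rot: [0.0, 0.599, 0.801, 0.0]
force: [-0.4, -0.3, -4.8]
opening: 0.145
```

```bash
python3 -c "
from h import *
goto([.5762,-.1172,.1825],106.4)"
```

```text
t 11.85 tcp [ 0.5765 -0.1168  0.1826] psi 106.47 toolz [ 5.e-04  3.e-04 -1.e+00] open 0.145 F [-0.38 -0.34 -4.81] M [0.032 0.1   0.018] j7 2.169
offset now-frame [-0.0003 -0.0004  0.0001] target-frame [-0.0003 -0.0004  0.0001]
turn [ 0.0006 -0.0002  0.0012]
```

play_rows(turn=[[0,0,0]], offset=[[0,0,0.0012]], hand=[0])

```text
time_s: 11.95
eef_pos: [0.577, -0.1169, 0.1824]
tool_rot: [0.001, 0.599, 0.801, 0.001]
force: [-0.9, 0.5, 4.4]
opening: 0.145
```

play_rows(turn=[[0,0,0]], offset=[[0,0,0.001]], hand=[0])

```text
time_s: 12.05
eef_pos: [0.5773, -0.117, 0.1824]
tool_rot: [0.001, 0.599, 0.801, 0.001]
force: [-2.5, 0.2, 3.0]
opening: 0.15
```

play_rows(turn=[[0.001,0,0],[0,0,0.04],[0,0,0.06],[0,0,0.06]], offset=[[0,-0.001,-0.0005],[0,0,0],[0,0,0],[0,0,0]], hand=[0,0,0,0])

```text
time_s: 12.45
eef_pos: [0.5761, -0.1176, 0.1825]
tool_rot: [0.001, 0.663, 0.749, 0.001]
force: [-0.9, -0.1, -0.9]
opening: 0.15
```

```bash
cat >> h.py <<'E'
def tgt(z,cx=.5752,cy=-.1175,off=.001,psi_deg=None):
    from workcell import state
    x=rot(state()['tool_rot']).apply([1,0,0]);a=np.arctan2(x[1],x[0])
    goto([cx+off*np.sin(a),cy-off*np.cos(a),z],psi_deg)
E
python3 -c "
from h import *
tgt(.1825)"
```

```text
t 12.45 tcp [ 0.5761 -0.1176  0.1825] psi 96.98 toolz [ 2.e-03  2.e-04 -1.e+00] open 0.150 F [-0.94 -0.09 -0.93] M [0.048 0.353 0.104] j7 2.017
offset now-frame [ 0.0002  0.0001 -0.    ] target-frame [ 0.0002  0.0001 -0.    ]
turn [0.002 0.    0.   ]
```

play_rows(turn=[[0.001,0,0.06],[0.001,0,0.07],[0,0,0.07],[0,0,0.07],[0,0,0.07]], offset=[[0,0,0],[0,0,0],[0,0,0],[0,0,0],[0,0,0]], hand=[0,0,0,0,0])

```text
time_s: 12.95
eef_pos: [0.5763, -0.1174, 0.1825]
tool_rot: [0.001, 0.783, 0.622, 0.0]
force: [-0.1, 0.5, -1.2]
opening: 0.146
```

```bash
python3 -c "
from h import *
tgt(.1825)"
```

```text
t 12.95 tcp [ 0.5763 -0.1174  0.1825] psi 76.90 toolz [ 9.e-04 -8.e-04 -1.e+00] open 0.146 F [-0.14  0.5  -1.15] M [-0.005  0.314  0.043] j7 1.692
offset now-frame [-0.0003 -0.0001  0.    ] target-frame [-0.0003 -0.0001  0.    ]
turn [0.0011 0.0006 0.    ]
```

play_rows(turn=[[0.001,0,0.07],[0,0,0.07],[0,0,0.07],[0,0,0.07],[0,0,0.07]], offset=[[0,0,0],[0,0,0],[0,0,0],[0,0,0],[0,0,0]], hand=[0,0,0,0,0])

```text
time_s: 13.45
eef_pos: [0.5764, -0.1173, 0.1825]
tool_rot: [0.001, 0.882, 0.471, -0.0]
force: [-0.9, 0.2, -0.4]
opening: 0.141
```

```bash
python3 -c "
from h import *
tgt(.1825)"
```

```text
t 13.45 tcp [ 0.5764 -0.1173  0.1825] psi 56.25 toolz [ 5.0e-04 -1.9e-03 -1.0e+00] open 0.141 F [-0.94  0.16 -0.37] M [0.071 0.277 0.116] j7 1.361
offset now-frame [-0.0008  0.0001  0.    ] target-frame [-0.0008  0.0001  0.    ]
turn [0.0015 0.0013 0.    ]
```

play_rows(turn=[[0.001,0.001,0.05],[0,0,0.06],[0,0,0.06],[0,0,0.06]], offset=[[-0.0005,0,0],[0,0,0],[0,0,0],[0,0,0]], hand=[0,0,0,0])

```text
time_s: 13.85
eef_pos: [0.5764, -0.1174, 0.1825]
tool_rot: [0.001, 0.931, 0.364, 0.0]
force: [-0.9, -0.1, -0.9]
opening: 0.145
```

```bash
python3 -c "
from h import *
tgt(.1825)"
```

```text
t 13.85 tcp [ 0.5764 -0.1174  0.1825] psi 42.72 toolz [ 0.0011 -0.0014 -1.    ] open 0.145 F [-0.9  -0.1  -0.91] M [0.024 0.308 0.139] j7 1.148
offset now-frame [-0.001   0.0003  0.    ] target-frame [-0.001   0.0003  0.    ]
turn [0.0018 0.0001 0.    ]
```

play_rows(turn=[[0.001,0,0.05],[0,0,0.06],[0,0,0.06],[0,0,0.06]], offset=[[-0.0005,0,0],[0,0,0],[0,0,0],[0,0,0]], hand=[0,0,0,0])

```text
time_s: 14.25
eef_pos: [0.5764, -0.1173, 0.1825]
tool_rot: [0.001, 0.968, 0.253, 0.0]
force: [-1.7, 0.3, -1.5]
opening: 0.149
```

```bash
python3 -c "
from h import *
tgt(.1825)"
```

```text
t 14.25 tcp [ 0.5764 -0.1173  0.1825] psi 29.27 toolz [ 0.0014 -0.0019 -1.    ] open 0.149 F [-1.74  0.33 -1.51] M [-0.044  0.286  0.173] j7 0.937
offset now-frame [-0.0012  0.0006  0.    ] target-frame [-0.0012  0.0006  0.    ]
turn [ 0.0023 -0.0003 -0.    ]
```

play_rows(turn=[[0.001,0,0.05],[0,0,0.06],[0,0,0.06],[0,0,0.04]], offset=[[-0.0005,0,0],[0,0,0],[0,0,0],[0,0,0]], hand=[0,0,0,0])

```text
time_s: 14.65
eef_pos: [0.5764, -0.1172, 0.1825]
tool_rot: [0.001, 0.989, 0.148, 0.001]
force: [0.6, -0.1, -1.3]
opening: 0.154
```

```bash
python3 -c "
from h import *
tgt(.1825)"
```

```text
t 14.65 tcp [ 0.5764 -0.1172  0.1825] psi 16.99 toolz [ 0.0019 -0.0026 -1.    ] open 0.154 F [ 0.56 -0.14 -1.34] M [-0.048  0.309  0.17 ] j7 0.746
offset now-frame [-0.0013  0.0009  0.    ] target-frame [-0.0013  0.0009  0.    ]
turn [ 0.003  -0.0011 -0.    ]
```

play_rows(turn=[[0.001,0,0.025],[0,0,0.025],[0,0,0.025]], offset=[[0,0,0],[0,0,0],[0,0,0]], hand=[0,0,0])

```text
time_s: 14.95
eef_pos: [0.5765, -0.1172, 0.1825]
tool_rot: [0.001, 0.994, 0.11, 0.001]
force: [-1.1, -1.3, -0.1]
opening: 0.15
```

```bash
python3 -c "
from h import *
tgt(.1825)"
```

```text
t 14.95 tcp [ 0.5765 -0.1172  0.1825] psi 12.58 toolz [ 0.0017 -0.0024 -1.    ] open 0.150 F [-1.07 -1.3  -0.05] M [-0.013  0.268  0.201] j7 0.678
offset now-frame [-0.0013  0.0011  0.    ] target-frame [-0.0013  0.0011  0.    ]
turn [ 0.0027 -0.0012 -0.    ]
```

play_rows(turn=[[0,0,0.02],[0,0,0.02]], offset=[[0,0,0],[0,0,0]], hand=[0,0])

```text
time_s: 15.15
eef_pos: [0.5765, -0.1172, 0.1825]
tool_rot: [0.001, 0.996, 0.088, 0.001]
force: [0.1, -0.1, -1.3]
opening: 0.147
```

```bash
python3 -c "
from h import *
tgt(.1825)"
```

```text
t 15.15 tcp [ 0.5765 -0.1172  0.1825] psi 10.12 toolz [ 0.0018 -0.0024 -1.    ] open 0.147 F [ 0.07 -0.07 -1.32] M [-0.09   0.287  0.132] j7 0.641
offset now-frame [-0.0013  0.0011  0.    ] target-frame [-0.0013  0.0011  0.    ]
turn [ 0.0027 -0.0013 -0.    ]
```

play_rows(turn=[[0,0,0.02],[0,0,0.02]], offset=[[0,0,0],[0,0,0]], hand=[0,0])

```text
time_s: 15.35
eef_pos: [0.5764, -0.1172, 0.1825]
tool_rot: [0.001, 0.998, 0.067, 0.001]
force: [-1.0, -0.3, -0.6]
opening: 0.148
```

```bash
python3 -c "
from h import *
tgt(.1825)"
```

```text
t 15.35 tcp [ 0.5764 -0.1172  0.1825] psi 7.64 toolz [ 0.0017 -0.0025 -1.    ] open 0.148 F [-1.   -0.33 -0.59] M [-0.     0.275  0.132] j7 0.603
offset now-frame [-0.0013  0.0012  0.    ] target-frame [-0.0013  0.0012  0.    ]
turn [ 0.0027 -0.0014 -0.    ]
```

play_rows(turn=[[0,0,0.02],[0,0,0.02]], offset=[[0,0,0],[0,0,0]], hand=[0,0])

```text
time_s: 15.55
eef_pos: [0.5765, -0.1172, 0.1825]
tool_rot: [0.001, 0.999, 0.045, 0.001]
force: [-1.0, -0.2, -2.0]
opening: 0.147
```

```bash
python3 -c "
from h import *
tgt(.1825)"
```

```text
t 15.55 tcp [ 0.5765 -0.1172  0.1825] psi 5.15 toolz [ 0.0018 -0.0024 -1.    ] open 0.147 F [-1.04 -0.21 -1.99] M [-0.024  0.254  0.133] j7 0.565
offset now-frame [-0.0013  0.0012  0.    ] target-frame [-0.0013  0.0012  0.    ]
turn [ 0.0026 -0.0016 -0.    ]
```

play_rows(turn=[[0,0,0.02]], offset=[[0,0,0]], hand=[0])

```text
time_s: 15.65
eef_pos: [0.5765, -0.1172, 0.1825]
tool_rot: [0.001, 0.999, 0.034, 0.001]
force: [-1.2, 0.4, -1.0]
opening: 0.147
```

```bash
python3 -c "
from h import *
tgt(.1825)"
```

```text
t 15.65 tcp [ 0.5765 -0.1172  0.1825] psi 3.90 toolz [ 0.0018 -0.0025 -1.    ] open 0.147 F [-1.23  0.43 -0.99] M [-0.017  0.301  0.179] j7 0.546
offset now-frame [-0.0013  0.0012  0.    ] target-frame [-0.0013  0.0012  0.    ]
turn [ 0.0026 -0.0016 -0.    ]
```

play_rows(turn=[[0,0,0.02]], offset=[[0,0,0]], hand=[0])

```text
time_s: 15.75
eef_pos: [0.5765, -0.1172, 0.1825]
tool_rot: [0.001, 1.0, 0.023, 0.001]
force: [-0.8, -0.2, -1.0]
opening: 0.147
```

```bash
python3 -c "
from h import *
tgt(.1825)"
```

```text
t 15.75 tcp [ 0.5765 -0.1172  0.1825] psi 2.65 toolz [ 0.0018 -0.0025 -1.    ] open 0.147 F [-0.8  -0.21 -1.04] M [-0.036  0.34   0.143] j7 0.527
offset now-frame [-0.0013  0.0013  0.    ] target-frame [-0.0013  0.0013  0.    ]
turn [ 0.0026 -0.0017 -0.    ]
```

play_rows(turn=[[0,0,0.02]], offset=[[0,0,0]], hand=[0])

```text
time_s: 15.85
eef_pos: [0.5765, -0.1172, 0.1825]
tool_rot: [0.001, 1.0, 0.012, 0.001]
force: [-1.4, 0.6, -0.8]
opening: 0.146
```

```bash
python3 -c "
from h import *
tgt(.1825)"
```

```text
t 15.85 tcp [ 0.5765 -0.1172  0.1825] psi 1.40 toolz [ 0.0018 -0.0025 -1.    ] open 0.146 F [-1.39  0.57 -0.77] M [0.019 0.28  0.127] j7 0.508
offset now-frame [-0.0013  0.0013  0.    ] target-frame [-0.0013  0.0013  0.    ]
turn [ 0.0026 -0.0017 -0.    ]
```

play_rows(turn=[[0,0,0.02]], offset=[[0,0,0]], hand=[0])

```text
time_s: 15.95
eef_pos: [0.5765, -0.1172, 0.1825]
tool_rot: [0.001, 1.0, 0.001, 0.001]
force: [-1.5, 0.1, -2.0]
opening: 0.151
```

```bash
python3 -c "
from h import *
tgt(.1825)"
```

```text
t 15.95 tcp [ 0.5765 -0.1172  0.1825] psi 0.15 toolz [ 0.0018 -0.0025 -1.    ] open 0.151 F [-1.45  0.06 -1.96] M [0.008 0.283 0.168] j7 0.489
offset now-frame [-0.0013  0.0013  0.    ] target-frame [-0.0013  0.0013  0.    ]
turn [ 0.0025 -0.0018 -0.    ]
```

play_rows(turn=[[0,0,0.02]], offset=[[0,0,0]], hand=[0])

```text
time_s: 16.05
eef_pos: [0.5765, -0.1172, 0.1825]
tool_rot: [0.001, 1.0, -0.01, 0.001]
force: [-1.1, -0.2, -0.9]
opening: 0.151
```

```bash
python3 -c "
from h import *
tgt(.1825)"
```

```text
t 16.05 tcp [ 0.5765 -0.1172  0.1825] psi -1.09 toolz [ 0.0018 -0.0026 -1.    ] open 0.151 F [-1.13 -0.24 -0.85] M [-0.063  0.3    0.216] j7 0.470
offset now-frame [-0.0013  0.0013  0.    ] target-frame [-0.0013  0.0013  0.    ]
turn [ 0.0025 -0.0019 -0.    ]
```

```bash
python3 -c "
from h import *
D=grab('wrist','w5');cv2.imwrite('pics/w5.png',D['im'][:,:,::-1]);tgt(.1825)
A=load('pics/w4.npz')
for E,zb in((A,.332),(D,.1935)):
    P=cloud(E);z=P[...,2];m=(abs(z-zb)<.006);m[:,:260]=0;m[:,380:]=0
    ct=max(cv2.findContours(m.astype(np.uint8),0,1)[0],key=cv2.contourArea)
    r=cv2.minAreaRect((onplane(E,ct[:,0],zb)[:,:2]*1000).astype(np.float32));print(m.sum(),np.median(z[m]),r)
"
```

```text
t 16.10 tcp [ 0.5765 -0.1171  0.1825] psi -1.12 toolz [ 0.0017 -0.0026 -1.    ] open 0.149 F [-0.57 -0.12 -1.  ] M [-0.038  0.33   0.089] j7 0.469
offset now-frame [-0.0013  0.0014 -0.    ] target-frame [-0.0013  0.0014 -0.    ]
turn [ 0.0025 -0.0017 -0.    ]
721 0.3333270833989249 ((563.6007690429688, -100.5976791381836), (15.106264114379883, 6.813880920410156), 75.41304016113281)
759 0.19482478532738792 ((561.6015014648438, -108.34771728515625), (16.137569427490234, 6.591969013214111), 30.11467170715332)
```

View pics/w5.png

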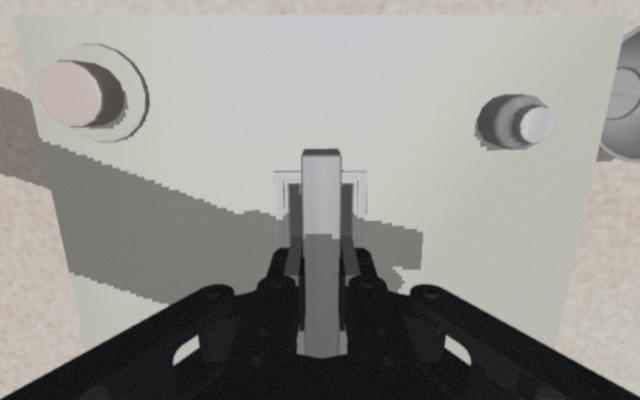

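play_rows(turn=[[0,0,0.02]], offset=[[0,0,0]], hand=[0])

```text
time_s: 16.2
eef_pos: [0.5765, -0.1172, 0.1825]
tool_rot: [0.001, 1.0, -0.02, 0.001]
force: [-1.4, 0.2, -0.5]
opening: 0.151
```

```bash
python3 -c "
from h import *
tgt(.1825)"
```

```text
t 16.20 tcp [ 0.5765 -0.1172  0.1825] psi -2.34 toolz [ 0.0017 -0.0026 -1.    ] open 0.151 F [-1.45  0.18 -0.53] M [-0.088  0.338  0.22 ] j7 0.451
offset now-frame [-0.0013  0.0014  0.    ] target-frame [-0.0013  0.0014  0.    ]
turn [ 0.0026 -0.0019 -0.    ]
```

play_rows(turn=[[0,0,0.02]], offset=[[0,0,0]], hand=[0])

```text
time_s: 16.3
eef_pos: [0.5765, -0.1171, 0.1825]
tool_rot: [0.001, 1.0, -0.031, 0.001]
force: [-0.9, -1.0, -1.0]
opening: 0.149
```

```bash
python3 -c "
from h import *
tgt(.1825)"
```

```text
t 16.30 tcp [ 0.5765 -0.1171  0.1825] psi -3.56 toolz [ 0.0017 -0.0027 -1.    ] open 0.149 F [-0.94 -0.96 -1.04] M [-0.044  0.252  0.334] j7 0.432
offset now-frame [-0.0013  0.0014  0.    ] target-frame [-0.0013  0.0014  0.    ]
turn [ 0.0025 -0.0019 -0.    ]
```

play_rows(turn=[[0,0,0.02]], offset=[[0,0,0]], hand=[0])

```text
time_s: 16.4
eef_pos: [0.5765, -0.1171, 0.1825]
tool_rot: [0.001, 0.999, -0.042, 0.001]
force: [-1.0, 0.5, -0.3]
opening: 0.147
```

```bash
python3 -c "
from h import *
tgt(.1825)"
```

```text
t 16.40 tcp [ 0.5765 -0.1171  0.1825] psi -4.76 toolz [ 0.0016 -0.0029 -1.    ] open 0.147 F [-1.03  0.47 -0.29] M [-0.041  0.259  0.407] j7 0.414
offset now-frame [-0.0013  0.0015  0.    ] target-frame [-0.0013  0.0015  0.    ]
turn [ 0.0027 -0.0019 -0.    ]
```

play_rows(turn=[[0,0,-0.04]], offset=[[0,0,0]], hand=[0])

```text
time_s: 16.5
eef_pos: [0.5766, -0.1171, 0.1825]
tool_rot: [0.002, 1.0, -0.022, 0.001]
force: [-1.6, -0.0, -0.3]
opening: 0.15
```

```bash
python3 -c "
from h import *
tgt(.1825)"
```

```text
t 16.50 tcp [ 0.5766 -0.1171  0.1825] psi -2.51 toolz [ 0.0016 -0.0031 -1.    ] open 0.150 F [-1.57 -0.04 -0.34] M [-0.054  0.328  0.022] j7 0.448
offset now-frame [-0.0014  0.0015  0.    ] target-frame [-0.0014  0.0015  0.    ]
turn [ 0.003  -0.0017 -0.    ]
```

play_rows(turn=[[0.002,-0.001,-0.02],[0,0,0],[0,0,0]], offset=[[-0.001,0.001,-0.002],[0,0,-0.003],[0,0,-0.003]], hand=[0,0,0])

```text
time_s: 16.8
eef_pos: [0.5745, -0.1167, 0.1864]
tool_rot: [0.001, 1.0, -0.013, -0.0]
force: [3.4, -1.4, -10.6]
opening: 0.152
```

```bash
python3 -c "
from h import *
tgt(.1825)"
```

```text
t 16.80 tcp [ 0.5745 -0.1167  0.1864] psi -1.49 toolz [-4.0e-04 -1.4e-03 -1.0e+00] open 0.152 F [  3.4   -1.42 -10.61] M [-0.282 -0.906  0.116] j7 0.459
offset now-frame [0.0007 0.0017 0.0039] target-frame [0.0007 0.0018 0.0039]
turn [0.0014 0.0003 0.    ]
```

play_rows(turn=[[0.001,0,0],[0,0,0]], offset=[[0.0015,0.0005,0],[0,0,0]], hand=[0,0])

```text
time_s: 17.0
eef_pos: [0.5759, -0.1173, 0.1867]
tool_rot: [0.0, 1.0, -0.013, -0.001]
force: [-0.5, -0.9, -7.5]
opening: 0.149
```

```bash
python3 -c "
from h import *
tgt(.1825)"
```

```text
t 17.00 tcp [ 0.5759 -0.1173  0.1867] psi -1.53 toolz [-1.1e-03 -2.0e-04 -1.0e+00] open 0.149 F [-0.53 -0.94 -7.47] M [-0.154 -0.253  0.073] j7 0.461
offset now-frame [-0.0007  0.0012  0.0042] target-frame [-0.0007  0.0012  0.0042]
turn [0.0002 0.0011 0.    ]
```

play_rows(turn=[[0,0.001,0],[0,0,0],[0,0,0]], offset=[[0.0005,0.0003,-0.003],[0.0003,0,-0.003],[0.0003,0,-0.003]], hand=[0,0,0])

```text
time_s: 17.3
eef_pos: [0.5759, -0.1173, 0.1951]
tool_rot: [-0.0, 1.0, -0.014, -0.001]
force: [0.3, -0.1, -7.5]
opening: 0.147
```

```bash
python3 -c "
from h import *
tgt(.1825)"
```

```text
t 17.30 tcp [ 0.5759 -0.1173  0.1951] psi -1.58 toolz [-2.7e-03  2.0e-04 -1.0e+00] open 0.147 F [ 0.3  -0.14 -7.54] M [-0.097 -0.308  0.028] j7 0.454
offset now-frame [-0.0007  0.0012  0.0126] target-frame [-0.0007  0.0012  0.0126]
turn [-0.0001  0.0027 -0.    ]
```

play_rows(turn=[[0,0.001,0],[0,0.001,0],[0,0,0],[0,0,0],[0,0,0]], offset=[[0.0005,0.0003,-0.004],[0.0003,0,-0.005],[0.0003,0,-0.006],[0.0003,0,-0.006],[0,0,-0.006]], hand=[0,0,0,0,0])

```text
time_s: 17.8
eef_pos: [0.5785, -0.1185, 0.2275]
tool_rot: [-0.001, 1.0, -0.014, 0.001]
force: [0.5, -0.1, -3.4]
opening: 0.147
```

```bash
python3 -c "
from h import *
tgt(.22)"
```

```text
t 17.80 tcp [ 0.5785 -0.1185  0.2275] psi -1.66 toolz [ 0.002   0.0013 -1.    ] open 0.147 F [ 0.46 -0.06 -3.39] M [-0.027 -0.027 -0.004] j7 0.430
offset now-frame [-0.0033  0.0001  0.0075] target-frame [-0.0033  0.0001  0.0075]
turn [-0.0014 -0.002   0.    ]
```

play_rows(turn=[[0,-0.002,0],[0,0,0],[0,0,0],[0,0,0],[0,0,0]], offset=[[-0.002,0,-0.012],[-0.001,0,-0.018],[0,0,-0.02],[0,0,-0.025],[0,0,-0.02]], hand=[0,0,0,0,0])

```text
time_s: 18.3
eef_pos: [0.5729, -0.1191, 0.3276]
tool_rot: [-0.001, 1.0, -0.016, -0.002]
force: [-0.4, 0.1, -3.8]
opening: 0.148
```

```bash
python3 -c "
from h import *
tgt(.335)"
```

```text
t 18.30 tcp [ 0.5729 -0.1191  0.3276] psi -1.79 toolz [-0.0043  0.0025 -1.    ] open 0.148 F [-0.39  0.13 -3.8 ] M [-0.052 -0.077  0.044] j7 0.354
offset now-frame [ 0.0022 -0.0007 -0.0074] target-frame [ 0.0022 -0.0006 -0.0074]
turn [-0.0024  0.0044 -0.    ]
```

play_rows(turn=[[-0.002,0.004,-0.06],[0,0,-0.12],[0,0,-0.13],[0,0,-0.13],[0,0,-0.13]], offset=[[0,0,-0.01],[0,0,-0.01],[0,0,-0.01],[0,0,-0.005],[0,0,0]], hand=[0,0,0,0,0])

```text
time_s: 18.8
eef_pos: [0.5733, -0.1226, 0.3732]
tool_rot: [0.001, 0.962, 0.274, 0.005]
force: [-0.8, -0.6, -3.3]
opening: 0.149
```

play_rows(turn=[[0,0,-0.13],[0,0,-0.13],[0,0,-0.13],[0,0,-0.13],[0,0,-0.13]], offset=[[0,0,0],[0,0,0],[0,0,0],[0,0,0],[0,0,0]], hand=[0,0,0,0,0])

```text
time_s: 19.3
eef_pos: [0.571, -0.1263, 0.3784]
tool_rot: [0.003, 0.817, 0.576, 0.005]
force: [0.8, 0.2, -3.9]
opening: 0.145
```

```bash
python3 -c "
from h import *
goto([.63,-.117,.36],85.8)"
```

```text
t 19.30 tcp [ 0.571  -0.1263  0.3784] psi 70.33 toolz [ 1.240e-02  7.000e-04 -9.999e-01] open 0.145 F [ 0.82  0.18 -3.87] M [-0.021  0.024  0.054] j7 1.522
offset now-frame [0.0285 0.0522 0.0191] target-frame [0.0136 0.0582 0.0184]
turn [ 0.012  -0.0032 -0.27  ]
```

play_rows(turn=[[0.006,0,-0.1],[0.006,0,-0.1],[0,0,-0.05],[0,0,0],[0,0,0]], offset=[[0.004,0.01,0],[0.003,0.015,0],[0.003,0.02,0],[0.002,0.02,0],[0,0,0]], hand=[0,0,0,0,0])

```text
time_s: 19.8
eef_pos: [0.6367, -0.1289, 0.3832]
tool_rot: [-0.001, 0.737, 0.676, 0.002]
force: [0.9, 1.4, -4.2]
opening: 0.151
```

```bash
python3 -c "
from h import *
D=grab('wrist','w6');cv2.imwrite('pics/w6.png',D['im'][:,:,::-1])
goto([.63,-.117,.36],85.8);im=D['im']
c=proj(D,[.5752,-.1175,.044])[0].astype(int);print(c,proj(D,[.5752,-.1175,.125]))
h=cv2.cvtColor(im,cv2.COLOR_RGB2HSV);m=((h[...,1]>110)&(h[...,2]>30)).astype(np.uint8);k=np.zeros_like(m);k[max(0,c[1]-20):c[1]+20,c[0]-20:c[0]+20]=1;m*=k
print(m.sum())
ct=max(cv2.findContours(m,0,1)[0],key=cv2.contourArea)
W=(onplane(D,ct[:,0],.044)[:,:2]*1000).astype(np.float32);print('stem',cv2.minAreaRect(W))
cv2.imwrite('pics/w6z.png',cv2.resize(im[max(0,c[1]-30):c[1]+30,c[0]-30:c[0]+30,::-1],None,fx=9,fy=9,interpolation=cv2.INTER_NEAREST))
"
```

```text
t 19.85 tcp [ 0.6354 -0.1297  0.3835] psi 85.06 toolz [ 3.e-04  5.e-03 -1.e+00] open 0.150 F [-0.03 -0.38 -4.01] M [-0.05  -0.015  0.004] j7 1.834
offset now-frame [ 0.0121 -0.0064  0.0236] target-frame [ 0.0123 -0.0063  0.0235]
turn [-0.0001 -0.005  -0.013 ]
[324 101] [[325.66250426 102.28781524]]
68
stem ((575.05859375, -117.4651870727539), (9.879806518554688, 11.294703483581543), 6.090482711791992)
```

View pics/w6z.png

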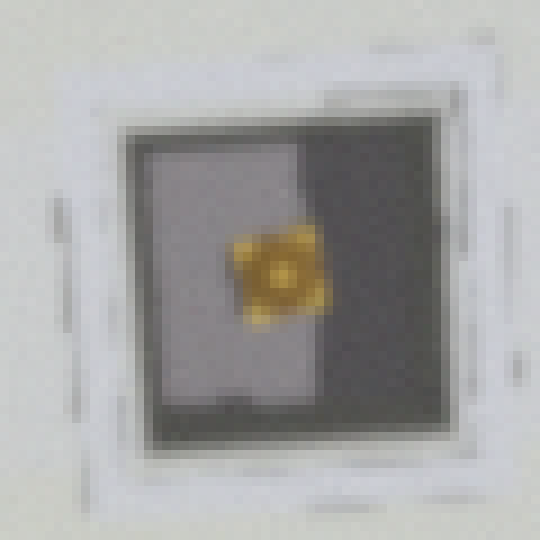

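View pics/w6.png

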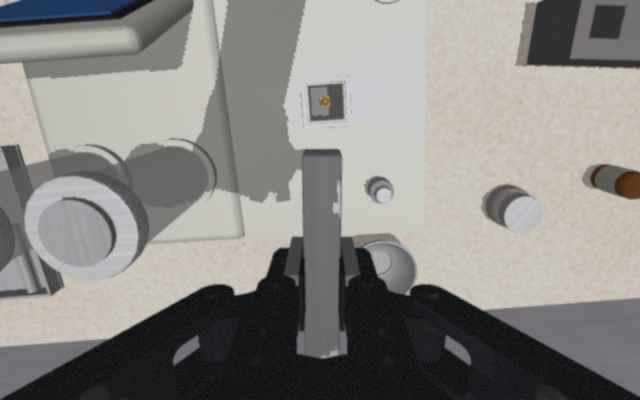

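```bash
python3 -c "
from h import *
goto([.5151,.2107,.34],85.8)"
```

```text
t 19.85 tcp [ 0.6354 -0.1297  0.3835] psi 85.06 toolz [ 3.e-04  5.e-03 -1.e+00] open 0.150 F [-0.03 -0.38 -4.01] M [-0.05  -0.015  0.004] j7 1.834
offset now-frame [ 0.3285 -0.1492  0.0452] target-frame [ 0.3307 -0.1449  0.0435]
turn [-0.0001 -0.005  -0.013 ]
```

play_rows(turn=[[0,-0.005,-0.01],[0,0,0],[0,0,0],[0,0,0],[0,0,0]], offset=[[0.02,-0.01,0],[0.035,-0.015,0.003],[0.04,-0.017,0.003],[0.04,-0.017,0.003],[0.04,-0.017,0.003]], hand=[0,0,0,0,0])

```text
time_s: 20.35
eef_pos: [0.5691, 0.0385, 0.3732]
tool_rot: [0.004, 0.743, 0.669, -0.004]
force: [0.7, 1.0, -4.5]
opening: 0.149
```

```bash
python3 -c "
from h import *
goto([.5151,.2107,.34],85.8)"
```

```text
t 20.35 tcp [0.5691 0.0385 0.3732] psi 84.02 toolz [-3.000e-04 -1.040e-02 -9.999e-01] open 0.149 F [ 0.74  1.   -4.52] M [ 0.126 -0.066  0.043] j7 1.428
offset now-frame [ 0.166  -0.0717  0.0314] target-frame [ 0.1678 -0.0665  0.0332]
turn [ 0.0007  0.0104 -0.0311]
```

play_rows(turn=[[0,0.005,-0.015],[0,0.005,-0.015],[0,0,0],[0,0,0],[0,0,0]], offset=[[0.04,-0.017,0.002],[0.04,-0.017,0.002],[0.035,-0.014,0.002],[0.02,-0.009,0.002],[0.008,-0.004,0]], hand=[0,0,0,0,0])

```text
time_s: 20.85
eef_pos: [0.5114, 0.1934, 0.3664]
tool_rot: [-0.003, 0.731, 0.682, 0.001]
force: [-0.8, 0.5, -3.5]
opening: 0.146
```

play_rows(turn=[[0,0,0]], offset=[[0,0,0]], hand=[0])

```text
time_s: 20.95
eef_pos: [0.5104, 0.1942, 0.3667]
tool_rot: [-0.003, 0.73, 0.683, 0.001]
force: [-0.2, 0.4, -2.9]
opening: 0.147
```

```bash
python3 -c "
from h import *
goto([.5151,.2107,.27],85.8)"
```

```text
t 20.95 tcp [0.5104 0.1942 0.3667] psi 86.21 toolz [-0.0036  0.0059 -1.    ] open 0.147 F [-0.23  0.4  -2.88] M [0.002 0.013 0.018] j7 1.130
offset now-frame [0.0163 0.004  0.0967] target-frame [0.0168 0.0035 0.0967]
turn [-0.004  -0.0057  0.0072]
```

play_rows(turn=[[-0.004,-0.003,0.004],[-0.003,-0.002,0.003],[0,0,0],[0,0,0],[0,0,0]], offset=[[0.008,0.002,0.01],[0.006,0.001,0.015],[0.001,0,0.015],[0,0,0.01],[0,0,0]], hand=[0,0,0,0,0])

```text
time_s: 21.45
eef_pos: [0.5193, 0.1993, 0.3148]
tool_rot: [0.004, 0.738, 0.674, 0.002]
force: [0.4, 0.5, -4.8]
opening: 0.146
```

```bash
python3 -c "
from h import *
goto([.5151,.2107,.27],85.8)"
```

```text
t 21.45 tcp [0.5193 0.1993 0.3148] psi 84.81 toolz [ 0.0077 -0.0031 -1.    ] open 0.146 F [ 0.4   0.49 -4.8 ] M [-0.015  0.057  0.047] j7 1.122
offset now-frame [ 0.0111 -0.0056  0.0447] target-frame [ 0.0111 -0.005   0.0448]
turn [ 0.0079  0.0025 -0.0172]
```

play_rows(turn=[[0.003,0.002,-0.008],[0.001,0.001,-0.006],[0,0,0],[0,0,0]], offset=[[0.005,-0.003,0.003],[0.004,-0.002,0.003],[0.001,0,0.002],[0,0,0]], hand=[0,0,0,0])

```text
time_s: 21.85
eef_pos: [0.5167, 0.2085, 0.3074]
tool_rot: [0.002, 0.735, 0.678, 0.002]
force: [-0.7, 0.8, -2.9]
opening: 0.15
```

```bash
python3 -c "
from h import *
goto([.5151,.2107,.27],85.8)"
```

```text
t 21.85 tcp [0.5167 0.2085 0.3074] psi 85.44 toolz [ 6.e-03  9.e-04 -1.e+00] open 0.150 F [-0.71  0.85 -2.85] M [-0.019 -0.046  0.004] j7 1.123
offset now-frame [ 0.002  -0.002   0.0374] target-frame [ 0.002  -0.0017  0.0374]
turn [ 0.0059 -0.0014 -0.0064]
```

play_rows(turn=[[0.003,0,-0.005],[0,0,0],[0,0,0],[0,0,0]], offset=[[0.002,-0.001,0.004],[0,0,0.008],[0,0,0.008],[0,0,0]], hand=[0,0,0,0])

```text
time_s: 22.25
eef_pos: [0.5162, 0.2115, 0.2866]
tool_rot: [0.001, 0.732, 0.681, 0.002]
force: [0.0, -1.3, -4.9]
opening: 0.148
```

```bash
python3 -c "
from h import *
S=grab('side','s7')
goto([.5151,.2107,.27],85.8)
cv2.imwrite('pics/s7.png',cv2.resize(S['im'][100:240,240:360,::-1],None,fx=4,fy=4))"
```

```text
t 22.30 tcp [0.5165 0.2115 0.2871] psi 85.80 toolz [ 0.0049  0.0025 -1.    ] open 0.150 F [-0.65 -1.02 -3.2 ] M [-0.013  0.05  -0.043] j7 1.137
offset now-frame [-0.001  -0.0014  0.0171] target-frame [-0.0009 -0.0013  0.0171]
turn [ 0.0047 -0.0029  0.    ]
```

View pics/s7.png

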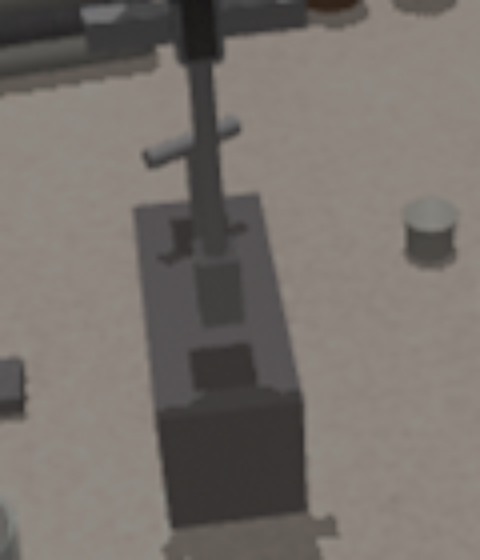

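play_rows(turn=[[0.002,-0.001,0],[0,0,0],[0,0,0],[0,0,0]], offset=[[-0.001,-0.001,0.008],[0,0,0.01],[0,0,0.012],[0,0,0]], hand=[0,0,0,0])

```text
time_s: 22.7
eef_pos: [0.5155, 0.2104, 0.2545]
tool_rot: [0.0, 0.733, 0.681, 0.002]
force: [-1.3, -1.2, -4.0]
opening: 0.146
```

```bash
python3 -c "
from h import *
S=load('pics/s7.npz');print(onplane(S,[(289,187),(302,186),(304,197)],.09))
goto([.5151,.2107,.1685],85.8)"
```

```text
[[0.50348402 0.22754259 0.09      ]
 [0.5320654  0.22260552 0.09      ]
 [0.52814315 0.18701595 0.09      ]]
t 22.70 tcp [0.5155 0.2104 0.2545] psi 85.79 toolz [ 0.0027  0.0016 -1.    ] open 0.146 F [-1.28 -1.2  -4.03] M [-0.03   0.107 -0.008] j7 1.155
offset now-frame [ 0.0001 -0.0006  0.086 ] target-frame [ 0.0003 -0.0004  0.086 ]
turn [ 0.0026 -0.0018 -0.0002]
```

play_rows(turn=[[0,0,0],[0,0,0],[0,0,0],[0,0,0]], offset=[[0,-0.0005,0.008],[0,0,0.01],[0,0,0.01],[0,0,0]], hand=[0,0,0,0])

```text
time_s: 23.1
eef_pos: [0.5148, 0.2104, 0.2235]
tool_rot: [0.0, 0.733, 0.681, 0.001]
force: [-0.7, -0.1, -3.7]
opening: 0.152
```

```bash
python3 -c "
from h import *
goto([.5151,.2107,.1685],85.8)"
```

```text
t 23.10 tcp [0.5148 0.2104 0.2235] psi 85.79 toolz [ 0.0022  0.001  -1.    ] open 0.152 F [-0.66 -0.05 -3.72] M [-0.034  0.076  0.02 ] j7 1.174
offset now-frame [0.0002 0.0001 0.055 ] target-frame [0.0003 0.0003 0.055 ]
turn [ 0.0021 -0.0012 -0.0002]
```

play_rows(turn=[[0,0,0],[0,0,0],[0,0,0],[0,0,0],[0,0,0]], offset=[[0,0,0.008],[0,0,0.01],[0,0,0.01],[0,0,0.008],[0,0,0.003]], hand=[0,0,0,0,0])

```text
time_s: 23.6
eef_pos: [0.5156, 0.211, 0.1817]
tool_rot: [0.001, 0.732, 0.681, 0.002]
force: [-0.1, -0.2, -4.2]
opening: 0.148
```

```bash
python3 -c "
from h import *
goto([.5151,.2107,.1685],85.8)"
```

```text
t 23.60 tcp [0.5156 0.211  0.1817] psi 85.81 toolz [ 0.0035  0.0016 -1.    ] open 0.148 F [-0.09 -0.22 -4.18] M [-0.038  0.044  0.011] j7 1.206
offset now-frame [-0.0003 -0.0005  0.0132] target-frame [-0.0003 -0.0005  0.0132]
turn [ 0.0034 -0.0019  0.0003]
```

play_rows(turn=[[0,0,0],[0,0,0],[0,0,0],[0,0,0]], offset=[[0,0,0.004],[0,0,0.004],[0,0,0.003],[0,0,0]], hand=[0,0,0,0])

```text
time_s: 24.0
eef_pos: [0.5157, 0.211, 0.1694]
tool_rot: [0.001, 0.732, 0.681, 0.002]
force: [-0.5, -0.6, -4.4]
opening: 0.147
```

play_rows(turn=[[0,0,0]], offset=[[0,0,0.001]], hand=[0])

```text
time_s: 24.1
eef_pos: [0.516, 0.2112, 0.1687]
tool_rot: [0.001, 0.732, 0.681, 0.002]
force: [-0.1, 0.8, -3.6]
opening: 0.151
```

play_rows(turn=[[0,0,0]], offset=[[0,0,0.001]], hand=[0])

```text
time_s: 24.2
eef_pos: [0.5166, 0.2114, 0.1685]
tool_rot: [0.001, 0.732, 0.681, 0.003]
force: [-0.6, -0.5, 0.9]
opening: 0.153
```

play_rows(turn=[[0.001,0,0],[0,0,0],[0,0,0],[0,0,0],[0,0,0]], offset=[[0,-0.001,0],[0,0,0],[0,0,0],[0,0,0],[0,0,0]], hand=[0,0.02,0.03,0.05,0.07], squeeze=40)

```text
time_s: 24.7
eef_pos: [0.5188, 0.2129, 0.1719]
tool_rot: [0.001, 0.732, 0.681, 0.006]
force: [0.6, -0.6, -1.4]
opening: 0.677
```

```bash
python3 -c "
from h import *
goto([.5151,.2107,.1685],85.8)"
```

```text
t 24.70 tcp [0.5188 0.2129 0.1719] psi 85.82 toolz [ 0.0109  0.0067 -0.9999] open 0.677 F [ 0.56 -0.63 -1.35] M [-0.015  0.043 -0.029] j7 1.216
offset now-frame [-0.0025 -0.0036  0.0034] target-frame [-0.0024 -0.0035  0.0034]
turn [ 0.0104 -0.0075  0.0002]
```

Fingers are open; rise straight up, then look.

play_rows(turn=[[0.003,-0.003,0],[0.003,-0.002,0],[0,0,0],[0,0,0],[0,0,0]], offset=[[-0.001,0,-0.008],[0,0,-0.015],[0,0,-0.025],[0,0,-0.03],[0,0,-0.03]], hand=[0.08,0.085,0.085,0.085,0.085])

```text
time_s: 25.2
eef_pos: [0.5155, 0.2099, 0.2808]
tool_rot: [0.0, 0.733, 0.68, -0.003]
force: [-0.6, 0.3, 0.8]
opening: 0.995
```

play_rows(turn=[[0,0,0],[0,0,0],[0,0,0]], offset=[[0,0,-0.03],[0,0,-0.02],[0,0,0]], hand=[0.085,0.085,0.085])

```text
time_s: 25.5
eef_pos: [0.5188, 0.2102, 0.3402]
tool_rot: [0.001, 0.733, 0.68, 0.003]
force: [0.4, 0.5, 0.5]
opening: 1.0
```

```bash
python3 -c "
from h import *
D=grab('wrist','w8');S=grab('side','s8');T=grab('top','t8');goto(None)
cv2.imwrite('pics/w8.png',D['im'][:,:,::-1]);cv2.imwrite('pics/s8.png',S['im'][:,:,::-1])
for E in(D,S):
    P=cloud(E);z=P[...,2];m=(z>.18)&(z<.21)&(abs(P[...,0]-.514)<.08)&(abs(P[...,1]-.21)<.05)
    print(m.sum(),np.median(z[m]),cv2.minAreaRect((P[m][:,:2]*1000).astype(np.float32)))
"
```

```text
t 25.65 tcp [0.5163 0.2094 0.3354] psi 85.68 toolz [-0.0012 -0.0023 -1.    ] open 0.994 F [-0.59 -0.33 -0.29] M [-0.054 -0.031  0.04 ] j7 1.118
turn [-0.001   0.0024 -0.    ]
1873 0.192695942469583 ((515.8532104492188, 212.1599578857422), (13.430105209350586, 99.88485717773438), 85.38020324707031)
449 0.1908466769419499 ((514.4479370117188, 210.2804412841797), (17.2733154296875, 99.58172607421875), 86.03163146972656)
```

View pics/s8.png

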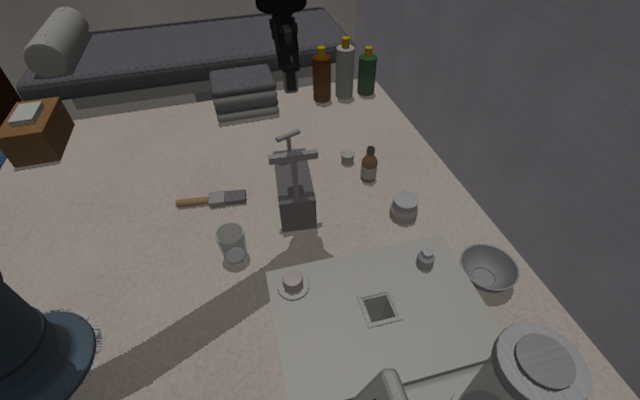

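View pics/w8.png

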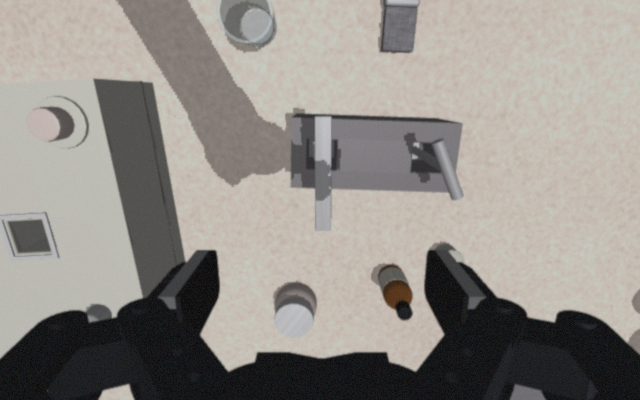

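```bash
python3 -c "
from workcell import *
print(finish_job())"
```

```text
the job is handed in; nothing more can be done
None
```

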